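Load the knob polisher

TASK

The knob polisher is back together: check that its top wheel runs free by giving it a brisk anticlockwise spin by hand (at least a turn in ten seconds) and letting go for a second or two, then slow it by touch while it still turns so that it stops with its hole right over the slot in the deck below, and swing the locking arm in until it clicks into its end detent, its tongue between the wheel's two lugs. Drop every turned wooden knob on the bench through the hole into the tub, then swing the arm back out to its parked end and turn the wheel until its hole is wholly clear of the slot, left at rest. Leave the other tools and materials where they are.

Things in the scene. Friction and masses are not known exactly. Their poses are not given: they have to be found in the camera images.
- polisher: Bench-top knob polisher, fixed: a green round tub (outside radius 140 mm) closed by a dark steel deck whose top is 146 mm above the bench, with a geared motor on its +y side (top 120 mm). Origin on the tub's axis at bench height. A flat aluminium wheel turns on top of the deck; a locking arm is hinged on a steel post beside it, on the tub's -y side.
- slot (a point): Centre of the slot through the deck, on the deck's top (146 mm above the bench), 70 mm from the tub's axis towards the polisher's -x. The slot is 72 mm (radial) by 60 mm. Below it is the hollow tub: inner radius 134 mm, a sloping rubber chute and a floor 20 mm above the bench.
- wheel (a joint): Angle of the free wheel, rad, growing without limit as it turns anticlockwise seen from above; a whole multiple of 2 pi means its hole is exactly over the slot. It stands still at the start, 1.9 to 3 rad short of that. On very free bearings: spun and let go it coasts, losing some 0.1 rad/s each second. Inertia 0.025 kg m2: a few newtons of touch stop it in a fraction of a second.
- wheel_axis (a point): Centre of the wheel at its top face (160 mm above the bench). The wheel is a flat aluminium disc, radius 130 mm, 12 mm thick, plain on top but for a hub of radius 26 mm that stands 20 mm up and the hole. From 100 to 130 mm off the axis its top is an unbroken flat ring, good for pressing a fingertip on.
- wheel_hole (a point): Centre of the wheel's only hole, at the wheel's top face, 70 mm off the axis. The hole is round, 60 mm in diameter, right through.
- wheel_catch (a point): Middle of the wheel's catch, level with its top face, 145 mm off the axis, 90 degrees anticlockwise of the hole: two steel lugs, each 10 mm thick, that stick out of the rim to 161 mm off the axis, with a gap of 30 mm between them for the arm's tongue. A finger pushing a lug spins the wheel. With the hole over the slot, the catch faces the locking arm.
- lock_arm (a joint): Swing of the locking arm, rad: 0 parked (swung out, away from the wheel), growing clockwise seen from above to its end stop at 1.25. A sprung ball resists from 0.85 to 1.04 (some 3 N at the pin) and then snaps the arm into its end detent; above 1.17 it is seated. The same ball must be overcome to swing it back. Elsewhere it stays where it is left (0.3 N at the pin moves it).
- lock_pin (a point): Top centre of the arm's upright black handle pin (14 mm across, free from 160 to 205 mm above the bench) at the arm's end, 110 mm from its hinge; grip it from above or push it. The arm is a flat steel bar, 18 mm wide, 148 to 160 mm above the bench, with a 12 mm round tongue at the pin's foot, 39 mm long from the pin's axis, that points at the wheel when swung in.
- lock_pivot (a point): Hinge axis (vertical) of the locking arm, at the arm's top (160 mm above the bench).
- tub_centre (a point): Centre of the tub's inner floor, 20 mm above the bench.
- knob0: Turned wooden cabinet knob, as found 2 to 4 times on the bench: 34 mm tall, foot 22 mm and head 34 mm in diameter (widest 16 to 28 mm up), 30 g, standing on its foot. Origin at the centre of its foot, z along its axis.
- knob1: A second such knob; may be absent.
- knob2: A third such knob; may be absent.
- knob3: A fourth such knob; may be absent.
- knob4: A fifth such knob; may be absent.
- sanding_block: Cork sanding block, 100 x 55 x 30 mm, to be left alone. Origin under its centre.
- wax_tin: Flat metal wax tin, 90 mm across, 40 mm tall, to be left alone. Origin under its centre.
- glue_bottle: Red glue bottle, 64 mm across, 170 mm tall, to be left alone. Origin under its centre.
- hammer: Hammer, 260 mm long, lying; to be left alone. Origin at mid length, bench height.
- chisel: Chisel with a dark wooden handle, 200 mm long, lying; to be left alone. Origin at mid length, bench height.
- brush: Flat brush, 200 mm long, lying; to be left alone. Origin at mid length, bench height.
- offcut: Wooden offcut, 160 x 45 x 22 mm, to be left alone. Origin under its centre.
Things that resemble listed ones, but are neither listed nor needed, are in the scene too. What is shaped like the knob4 but grey or pink is not meant.

How it is judged:
By the outcome, as a careful person would: the job done as asked, in the order asked, and still so for the second after the job is handed in, with the robot touching nothing.
Of knob0, knob1, knob2, knob3, knob4 only 2 to 4 are there at a start; the rules pass over those that are not, and their reading is None.
At some moment in a run one of knob0, knob1, knob2, knob3, knob4 may be knocked a few centimetres aside while the robot is not near it.
Once in a run the grip may slacken for a moment while it holds something.
It also fails if it takes over 210 s, if anything falls off the work surface, if the arm or the gripper's body presses on something with over 40 N, if the wrist force passes 120 N, or if a joint passes its speed limit or range.

ROBOT

A 7-joint arm with a two-finger parallel gripper is mounted at the origin on the work surface. World frame = base frame: x ahead of the robot, y to its left, z up, the work surface at z = 0. Lengths are in mm, angles in rad, forces in N, time in s.
With the tool pointing down it reaches from about 400 to 750 mm from the base axis. Payload 19.5 kg.
Tool frame: the origin (TCP) lies at the very end of the fingers, on their centre line; the grasp point (between the pads) lies 19 mm behind it; y points along the fingers, z is the direction in which the jaws open and shut, and the axes are right-handed (so a half turn about y gives the same grasp; the last joint's range is limited). The gripper opens to 85 mm and grips with 20 to 120 N. Pads are 22 mm wide; open, the fingers measure 114 mm over their backs; the gripper's body (76 mm by 85 mm) begins 54 mm behind the grasp point. The pads swing forward as they close: fully open they stand 13 mm farther back than shut.
Start: joints at [1.29, 0.707, -0.028, 1.485, 0.022, 0.951, -0.075], TCP at [136.003, -558.657, 231.268] pointing down, gripper open.
Joint ranges: [-2.71, 2.71], [-0.32, 2.16], [-1.57, 1.52], [0, 2.45], [-1.46, 4.6], [0, 2.02], [-2.83, 2.83]. Speed limits (rad/s): [1.89, 1.89, 2.57, 2.57, 3.01, 3.01, 3.01].

INTERFACE

Orientations are given as a unit quaternion [w, x, y, z].
In Python, from rig import r, imaging, models gives the robot as it stands. The module is installed in compiled form; this text tells all that it offers.
- The arm moves only by the shell command python3 -m creep 'ROWS' [FORCE]. ROWS is JSON, a list of rows, each a list of 7 numbers: the opening, from 0 (shut) to 1 (fully open), then the shift along the tool's x, y, z in cm, then the turn, a rotation vector about the tool's x, y, z in rad. A call has 1 to 5 rows; each row shifts and turns the commanded pose from where the row before left it, along the tool's axes as they then stand; what a row does not reach is not made up. A row lasts 1/8 s, in which the tool goes at most 62.5 mm and 10.7 degrees, less where a joint would pass 70% of its speed; a pose out of reach is approached as far as the arm can. A call is refused whole if a number of a shift passes 6.25 or a number of a turn 0.188, either way. A call with a gripper value outside its range is refused whole. The fingers move at their own pace and stop on an object; FORCE is the grip in N (left out, the last holds). Time passes only in rows, so rows that do not move let the fingers close. It gives the time, the measured TCP pose, the force and the opening at its end, in the units of the state.
- r.sense(): the state, without advancing time (a new reading comes with each control period).
- imaging.capture(name): name is "scene" or "side" or "wrist"; returns (picture, depth): 384x512x3 uint8, blue, green, red; 384x512 float32, mm along the optical axis (not along the pixel's ray), 0 where there is no reading.
- imaging.calibration(name): a dict with "mtx" (3x3 intrinsics, pixels), "dist_coeffs" ([k1, k2, p1, p2, k3] as OpenCV has them; the pictures are not rectified), "extrinsics" (4x4, takes a point from world to camera coordinates). Camera axes: x right, y down, z forward; pixel columns grow to the right and rows downward; lengths in mm; the calibration is good to about 2 mm. A picture is of the moment at which its call begins: read the wrist's pose just before it. calibration takes no time and is no camera call; for the wrist camera it gives the pose at the moment of the call.
- r.finish_job(): hands the job in, once; it reports no verdict.
Trained networks look in the newest picture that a camera, given by its name, has taken for a name from the list of things; names that differ only in an ending like _2 or _b are one class to them, and where a whole thing is asked for, a point or a joint stands for the part that bears it (a point fixed in the world has none). Each returns a list of dicts, best first, with "confidence" (0 to 1); they miss things now and then, are a little off and sometimes report something else, mostly with a low value. They report only what shows in the picture. A call takes as long as a camera call. They do not tell look-alikes from the thing itself.
- models.masks_of(camera, query): "pixels" (384x512 bool, what is visible of it) and "centre" ([row, column] in pixels, amid what is visible of it).
The state is a dict: "time_s": time; "joint_positions": joint angles; "qd": joint speeds; "joint_efforts": joint torques, N m; "eef_pos": TCP position; "orientation": TCP orientation; "ft_force": force on the tool from outside, world axes, zero at the start; "moment": the same for the moment, N m; "opening": finger opening in mm.
Only numpy, scipy, OpenCV 4.12 (cv2) and the standard library are available. Lean on these libraries where they do the work, as an engineer would, in place of code of your own. Each camera call takes 0.05 s, during which the arm holds its last target.

## Working session

There is one attempt and no reset: what is moved stays moved. The work goes in short steps, Python scripts to look and compute and a shell command to move; the robot and the scene stay as the last step left them, time stands still between calls to the robot, and variables do not carry over. Pictures are saved under pics/ and viewed, and the job is handed in when it is done.

```bash
mkdir -p pics; ls; cat > h.py <<'E'
import numpy as np, cv2
from rig import r, imaging, models
def cap(n,f=None):
    c=imaging.calibration(n); p,d=imaging.capture(n)
    if f: cv2.imwrite('pics/'+f,p)
    return p,d,c
def w2p(c,P):
    P=np.atleast_2d(np.array(P,float)); E=np.array(c['extrinsics']); 
    rv,_=cv2.Rodrigues(E[:3,:3]); q,_=cv2.projectPoints(P.reshape(-1,1,3),rv,E[:3,3],np.array(c['mtx']),np.array(c['dist_coeffs']))
    return q.reshape(-1,2)
def ray(c,uv):
    E=np.array(c['extrinsics']); n=cv2.undistortPoints(np.array(uv,float).reshape(-1,1,2),np.array(c['mtx']),np.array(c['dist_coeffs'])).reshape(-1,2)
    d=np.c_[n,np.ones(len(n))]@E[:3,:3]; o=-E[:3,:3].T@E[:3,3]
    return o,d
def onz(c,uv,z):
    o,d=ray(c,uv); t=(z-o[2])/d[:,2]; return o+d*t[:,None]
def cloud(c,d,uv):
    uv=np.array(uv); o,dd=ray(c,uv); z=d[uv[:,1].astype(int),uv[:,0].astype(int)]
    return o+dd*z[:,None]
def R():
    from scipy.spatial.transform import Rotation as Ro
    s=r.sense(); q=s['orientation']; return s,Ro.from_quat([q[1],q[2],q[3],q[0]]).as_matrix()
def st():
    s,M=R(); print('t',round(s['time_s'],2),'p',np.round(s['eef_pos'],1),'f',np.round(s['ft_force'],1),'op',round(s['opening'],1)); print('axes cols', np.round(M,3).tolist())
E
python3 - <<'E'
from h import *
st()
for n in('scene','side','wrist'):
    p,d,c=cap(n,n+'0.png'); E=np.array(c['extrinsics']); print(n,-E[:3,:3].T@E[:3,3],E[2,:3])
E
```

```text
pics
t 0.0 p [ 135.9 -558.4  230.8] f [ 0.  -0.1  0. ] op 85.4
axes cols [[-0.972, -0.0, 0.237], [-0.237, 0.001, -0.972], [0.0, -1.0, -0.001]]
scene [1081.62515143 -562.85989116 1041.31678922] [-0.45957334  0.46207096 -0.75847398]
side [ 296.55751451  840.75972973 1105.8884536 ] [ 0.1749051  -0.65708069 -0.73324837]
wrist [ 215.53561801 -538.33654353  374.15802466] [-0.3114363  -0.07532299 -0.94727709]
```

View pics/scene0.png

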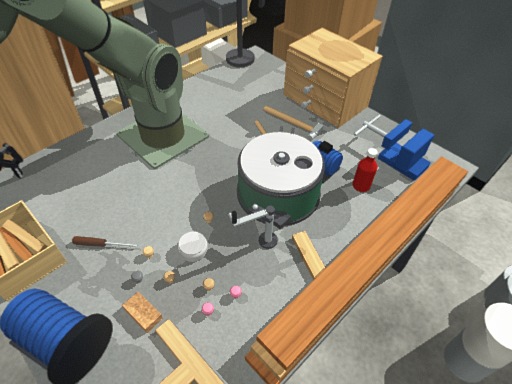

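View pics/side0.png

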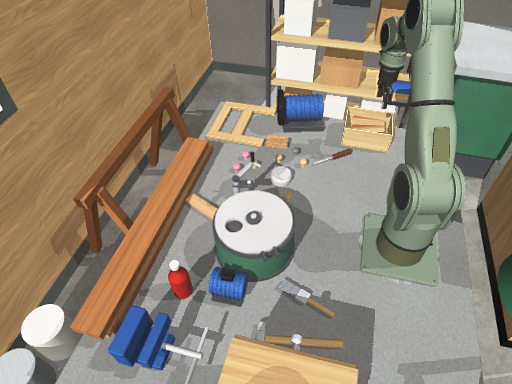

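View pics/wrist0.png

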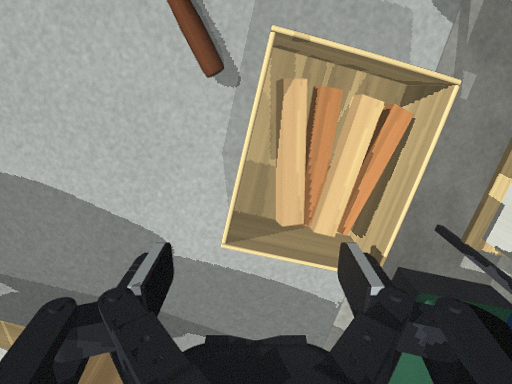

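Scene: a white wheel, hole at (303,162), hub at (282,157), arm post at (268,238), pin about (235,216). Orange knobs at (148,251), (168,277), (209,284), (207,216); pink ones at (236,291), (208,309) and a grey one at (137,277) are decoys.

```bash
python3 - <<'E'
from h import *
for n in('scene','side'):
    p,d,c=cap(n)
    for q in('polisher','wheel','wheel_hole','wheel_axis','wheel_catch','lock_pin','lock_pivot','knob0','wax_tin'):
        for m in models.masks_of(n,q)[:8]:
            px=m['pixels']; v,u=np.nonzero(px); uv=np.c_[u,v]; P=cloud(c,d,uv); P=P[d[v,u]>0]
            print(n,q,round(m['confidence'],2),np.round(m['centre']),len(u),'med',np.round(np.median(P,0)),'zmax',np.round(np.percentile(P[:,2],97)), 'bgr',p[px].mean(0).round())
    b=cv2.resize(p[120:340,60:350] if n=='scene' else p[130:310,160:360],None,fx=2.7,fy=2.7,interpolation=cv2.INTER_CUBIC); cv2.imwrite('pics/%s_z.png'%n,b)
E
```

```text
scene polisher 0.6 [181. 282.] 7918 med [571.  73. 154.] zmax 164.0 bgr [150. 151. 144.]
scene wheel 0.92 [159. 280.] 3731 med [521. 105. 159.] zmax 170.0 bgr [225. 227. 227.]
scene wheel_axis 0.83 [162. 278.] 3749 med [520. 104. 159.] zmax 170.0 bgr [224. 226. 226.]
scene wheel_axis 0.34 [126. 304.] 497 med [336. 422.  20.] zmax 28.0 bgr [110. 137. 155.]
scene wheel_catch 0.68 [178. 282.] 8062 med [570.  72. 153.] zmax 165.0 bgr [149. 150. 143.]
scene wheel_catch 0.59 [159. 280.] 3907 med [522. 104. 159.] zmax 170.0 bgr [221. 223. 223.]
scene wheel_catch 0.17 [216. 247.] 351 med [ 612. -110.  159.] zmax 202.0 bgr [148. 149. 144.]
scene lock_pin 0.92 [216. 252.] 387 med [ 612. -109.  159.] zmax 204.0 bgr [142. 143. 138.]
scene lock_pivot 0.95 [180. 281.] 7984 med [570.  73. 154.] zmax 165.0 bgr [150. 151. 144.]
scene lock_pivot 0.59 [284. 205.] 89 med [ 629. -290.   32.] zmax 35.0 bgr [123. 179. 214.]
scene knob0 0.7 [289. 236.] 129 med [ 701. -251.   30.] zmax 35.0 bgr [169. 143. 219.]
scene knob0 0.62 [250. 148.] 107 med [ 425. -353.   30.] zmax 35.0 bgr [131. 183. 211.]
scene knob
[... 1509 characters left out ...]
]
side lock_pin 0.59 [168. 247.] 178 med [ 614. -111.  160.] zmax 198.0 bgr [153. 154. 154.]
side lock_pivot 0.8 [237. 245.] 7667 med [520. 190. 155.] zmax 164.0 bgr [164. 160. 151.]
side knob0 0.62 [164. 301.] 58 med [ 424. -340.   24.] zmax 33.0 bgr [143. 187. 215.]
side knob0 0.54 [191. 288.] 56 med [ 448. -127.   29.] zmax 35.0 bgr [ 90. 115. 138.]
side knob0 0.5 [167. 235.] 34 med [ 702. -238.   26.] zmax 33.0 bgr [186. 156. 238.]
side knob0 0.47 [150. 294.] 19 med [ 471. -406.   23.] zmax 29.0 bgr [141. 139. 139.]
side knob0 0.45 [153. 246.] 41 med [ 685. -327.   25.] zmax 32.0 bgr [184. 154. 237.]
side wax_tin 0.69 [176. 281.] 331 med [ 500. -221.   37.] zmax 44.0 bgr [211. 212. 215.]
```

View pics/scene_z.png

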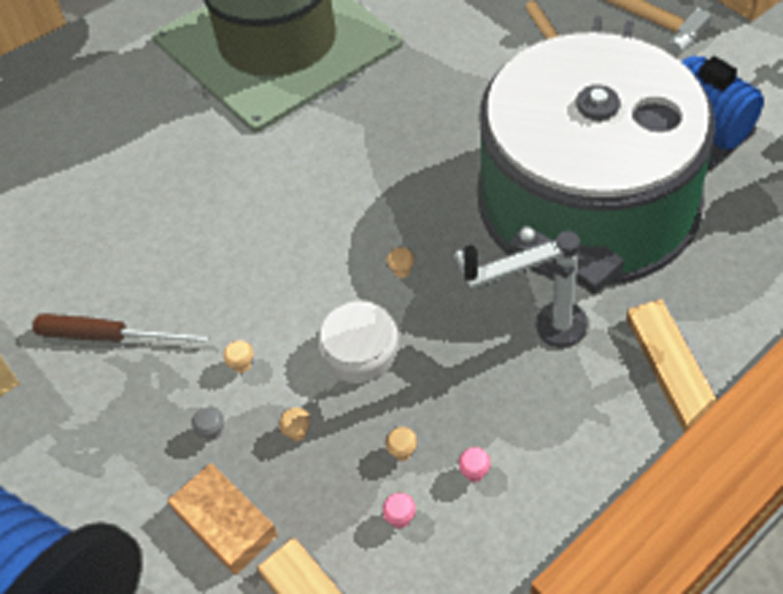

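View pics/side_z.png

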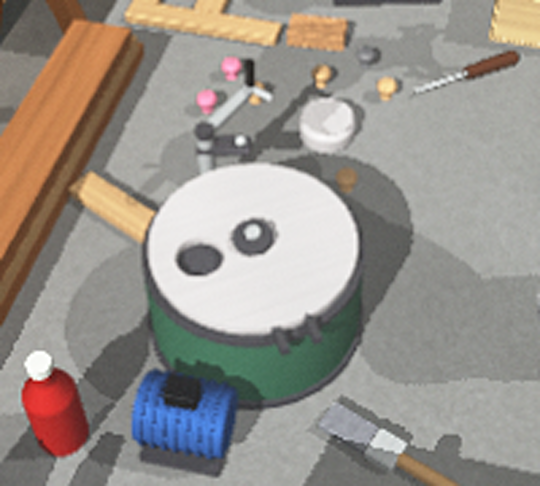

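```bash
python3 - <<'E'
from h import *
def fitc(P):
    A=np.c_[2*P[:,:2],np.ones(len(P))]; b=(P[:,:2]**2).sum(1); s=np.linalg.lstsq(A,b,rcond=None)[0]; return s[:2],np.sqrt(s[2]+s[0]**2+s[1]**2)
for n in('scene','side'):
    p,d,c=cap(n)
    v,u=np.nonzero(d>0); P=cloud(c,d,np.c_[u,v])
    m=(np.abs(P[:,2]-160)<6)&(np.hypot(P[:,0]-520,P[:,1]-115)<180)
    mean=p[v,u].mean(1); m2=m&(mean>190)
    img=np.zeros(d.shape,np.uint8); img[v[m2],u[m2]]=255
    img=cv2.morphologyEx(img,cv2.MORPH_OPEN,np.ones((3,3)))
    cs,h=cv2.findContours(img,cv2.RETR_CCOMP,cv2.CHAIN_APPROX_NONE)
    for k,cc in enumerate(cs):
        if len(cc)<20: continue
        Q=onz(c,cc.reshape(-1,2)+0.0,160); ce,rad=fitc(Q)
        for _ in range(5):
            e=np.abs(np.hypot(*(Q[:,:2]-ce).T)-rad); Q2=Q[e<3]; 
            if len(Q2)>10: ce,rad=fitc(Q2)
        print(n,'contour',len(cc),len(Q2),'hole' if h[0][k][3]>=0 else 'outer',ce.round(1),rad.round(1))
    # high parts 
    for lo,hi,nm in((150,170,'arm'),(172,215,'high')):
        mm=(P[:,2]>lo)&(P[:,2]<hi)&(np.hypot(P[:,0]-610,P[:,1]+80)<140)&(np.hypot(P[:,0]-520,P[:,1]-110)>140)
        i2=np.zeros(d.shape,np.uint8); i2[v[mm],u[mm]]=255
        nn,lab,stt,_=cv2.connectedComponentsWithStats(i2)
        for k in range(1,nn):
            if stt[k][4]<5: continue
            s=lab[v,u]==k; print(n,nm,stt[k][4],P[s].mean(0).round(1),P[s].min(0).round(),P[s].max(0).round(),'px',u[s].mean(),v[s].mean())
E
```

```text
scene contour 206 197 outer [515.  118.7] 128.1
scene contour 49 49 hole [571.5 160. ] 31.4
scene contour 53 37 hole [506.1 117.8] 36.6
scene arm 328 [ 614.  -103.   158.9] [ 561. -163.  150.] [645. -41. 170.] px 252.2378048780488 216.0091463414634
scene high 51 [ 597.6 -156.4  193.2] [ 590. -163.  173.] [ 602. -148.  207.] px 233.94117647058823 215.80392156862746
side contour 204 194 outer [519.4 123.3] 128.1
side contour 53 48 hole [575.8 163.4] 31.2
side contour 48 46 hole [519.4 116. ] 31.9
side arm 158 [615.3 -94.3 159.2] [ 565. -150.  150.] [648. -34. 169.] px 243.74683544303798 170.4240506329114
side high 30 [ 598.9 -147.1  190.6] [ 593. -154.  173.] [ 607. -141.  204.] px 251.56666666666666 155.76666666666668
```

```bash
python3 - <<'E'
from h import *
p,d,c=cap('scene'); 
cv2.imwrite('pics/sz.png',cv2.resize(p[190:260,215:315],None,fx=8,fy=8,interpolation=cv2.INTER_NEAREST))
for uv in [(269.6,208),(255,206),(234,211)]: print(uv, onz(c,[uv],165)[0].round(1), cloud(c,d,[uv]).round(1))
p,d,c=cap('side'); 
cv2.imwrite('pics/sdz.png',cv2.resize(p[145:200,215:290],None,fx=10,fy=10,interpolation=cv2.INTER_NEAREST))
E
```

```text
(269.6, 208) [630.8 -51.1 165. ] [[630.5 -50.8 164.5]]
(255, 206) [597.  -76.2 165. ] [[586.8 -65.8 146.4]]
(234, 211) [ 569.1 -131.5  165. ] [[ 591.6 -150.4  203.5]]
```

View pics/sz.png

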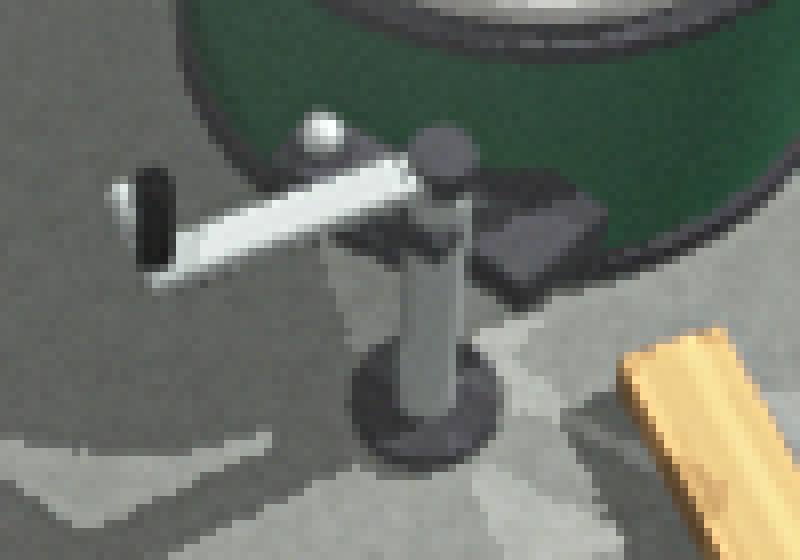

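View pics/sdz.png

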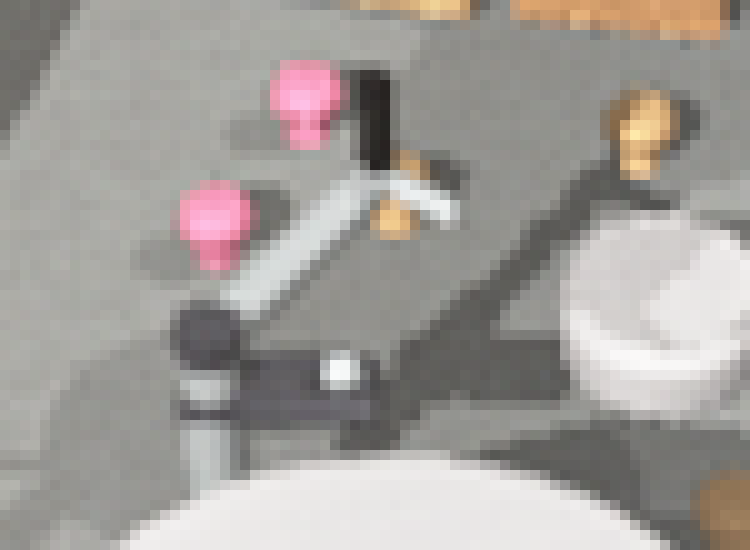

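```bash
python3 - <<'E'
from h import *
cs={n:imaging.calibration(n) for n in('scene','side')}
C={'scene':np.array([515,118.7]),'side':np.array([519.4,123.3])}
px={'scene':((270,208.7),(234.4,212)),'side':((235.7,178.2),(252.4,153))}
for n in cs:
    pv=onz(cs[n],[px[n][0]],164)[0][:2]; pn=onz(cs[n],[px[n][1]],205)[0][:2]
    print(n,'pivot',pv.round(1),'pin',pn.round(1),np.hypot(*(pv-pn)))
    v=pn-pv; a=-1.25; f=pv+np.array([[np.cos(a),-np.sin(a)],[np.sin(a),np.cos(a)]])@v
    rel=f-C[n]; print('final pin',f.round(1),'rel dist',np.hypot(*rel),'ang',np.degrees(np.arctan2(rel[1],rel[0])), 'pivot rel',(pv-C[n]),np.hypot(*(pv-C[n])),np.degrees(np.arctan2(*(pv-C[n])[::-1])))
for n,uvs in (('scene',[(325,155)]),('side',[(228,282)])):
  print(n,onz(cs[n],uvs,115).round(1))
p,d,c=cap('side');v,u=np.nonzero(d>0);P=cloud(c,d,np.c_[u,v]);k=p[v,u].astype(int)
m=(k[:,0]>k[:,2]+50)&(abs(P[:,0]-560)<100)&(P[:,1]>200)&(P[:,1]<380)
print('motor',m.sum(),P[m].mean(0),P[m].min(0),P[m].max(0)); 
from numpy.linalg import eigh
q=P[m&(P[:,2]>80)][:,:2]; print(eigh(np.cov(q.T)), q.mean(0))
E
```

```text
scene pivot [632.8 -51.5] pin [ 595.8 -152.7] 107.70027521856873
final pin [525.1 -48.3] rel dist 167.2813522506847 ang -86.52914068457132 pivot rel [ 117.77868543 -170.22127163] 206.9954107110803 -55.320051201165185
side pivot [631. -42.] pin [ 595.3 -147.6] 111.46315898955194
final pin [519.6 -41.4] rel dist 164.67071083578006 ang -89.93610307149844 pivot rel [ 111.6451827  -165.27136396] 199.4474130354268 -55.959931964563246
scene [[575.4 276.2 115. ]]
side [[538.3 344.8 115. ]]
motor 755 [547.60201425 339.10144706  81.84095085] [495.92913994 268.44654871  -4.83331375] [634.69139754 366.0566333  106.12121512]
EighResult(eigenvalues=array([ 270.64058387, 1197.61698358]), eigenvectors=array([[ 0.07847325, -0.99691622],
       [-0.99691622, -0.07847325]])) [547.57625251 330.89864926]
```

Four orange knobs stand at about (425,-350), (538,-350), (630,-288) and (449,-135); pink and grey decoys lie nearby. Fits put the wheel axis at about (517,121) and the hole at 36°, with the slot at about 182°. Next I transit to the wheel.

```bash
cat > plan.py <<'E'
import numpy as np
from h import *
def yawof(M): return np.arctan2(M[1,2],M[0,2])
def plan(wps,op,n=None,step=58,base=None,tilt=True):
    """wps: (x,y,z,yawdeg of tool z) ; prints rows"""
    s,M=R(); p=np.array(s['eef_pos']) if base is None else np.array(base[:3]); yaw=yawof(M) if base is None else np.radians(base[3])
    rows=[]
    for i,w in enumerate(wps):
        t=np.array(w[:3],float); ty=np.radians(w[3]); dy=(ty-yaw+np.pi)%(2*np.pi)-np.pi
        k=n[i] if n else int(max(1,np.ceil(np.linalg.norm(t-p)/step),np.ceil(abs(dy)/0.18)))
        dp=(t-p)/k
        for j in range(k):
            z=np.array([np.cos(yaw),np.sin(yaw),0]); y=np.array([0,0,-1.]); x=np.cross(y,z)
            rows.append([op,round(dp@x/10,2),round(dp@y/10,2),round(dp@z/10,2),0,round(-dy/k,3),0]); yaw+=dy/k
        p=t
    for a in range(0,len(rows),5): print(str(rows[a:a+5]).replace(' ',''))
E
python3 -c "
from plan import *
plan([(300,-480,290,-50),(500,-200,290,-10),(560,100,270,15),(470,265,230,21)],0)"
```

```text
[[0,np.float64(-4.45),np.float64(-1.47),np.float64(-0.94),0,np.float64(-0.115),0],[0,np.float64(-4.53),np.float64(-1.47),np.float64(-0.42),0,np.float64(-0.115),0],[0,np.float64(-4.55),np.float64(-1.47),np.float64(0.1),0,np.float64(-0.115),0],[0,np.float64(-4.5),np.float64(-1.47),np.float64(0.62),0,np.float64(-0.115),0],[0,np.float64(-5.55),np.float64(0.0),np.float64(-1.43),0,np.float64(-0.116),0]]
[[0,np.float64(-5.68),np.float64(0.0),np.float64(-0.78),0,np.float64(-0.116),0],[0,np.float64(-5.73),np.float64(0.0),np.float64(-0.11),0,np.float64(-0.116),0],[0,np.float64(-5.71),np.float64(0.0),np.float64(0.55),0,np.float64(-0.116),0],[0,np.float64(-5.61),np.float64(0.0),np.float64(1.21),0,np.float64(-0.116),0],[0,np.float64(-5.43),np.float64(0.0),np.float64(1.85),0,np.float64(-0.116),0]]
[[0,np.float64(-5.1),np.float64(0.33),np.float64(0.12),0,np.float64(-0.073),0],[0,np.float64(-5.08),np.float64(0.33),np.float64(0.49),0,np.float64(-0.073),0],[0,np.float64(-5.03),np.float64(0.33),np.float64(0.85),0,np.float64(-0.073),0],[0,np.float64(-4.95),np.float64(0.33),np.float64(1.22),0,np.float64(-0.073),0],[0,np.float64(-4.85),np.float64(0.33),np.float64(1.57),0,np.float64(-0.073),0]]
[[0,np.float64(-4.72),np.float64(0.33),np.float64(1.92),0,np.float64(-0.073),0],[0,np.float64(-4.57),np.float64(1.0),np.float64(-1.11),0,np.float64(-0.026),0],[0,np.float64(-4.59),np.float64(1.0),np.float64(-0.99),0,np.float64(-0.026),0],[0,np.float64(-4.62),np.float64(1.0),np.float64(-0.87),0,np.float64(-0.026),0],[0,np.float64(-4.64),np.float64(1.0),np.float64(-0.74),0,np.float64(-0.026),0]]
```

```bash
sed -i 's/round(\(dp@.\)\/10,2)/float(round(\1\/10,1))/g; s/round(-dy\/k,3)/float(round(-dy\/k,2))/' plan.py
python3 -m creep '[[0,-4.5,-1.5,-0.9,0,-0.115,0],[0,-4.5,-1.5,-0.4,0,-0.115,0],[0,-4.5,-1.5,0.1,0,-0.115,0],[0,-4.5,-1.5,0.6,0,-0.115,0],[0,-5.5,0,-1.4,0,-0.116,0]]'
python3 -m creep '[[0,-5.7,0,-0.8,0,-0.116,0],[0,-5.7,0,-0.1,0,-0.116,0],[0,-5.7,0,0.5,0,-0.116,0],[0,-5.6,0,1.2,0,-0.116,0],[0,-5.4,0,1.9,0,-0.116,0]]'
python3 -c "
from plan import *
st()
plan([(560,100,270,15),(470,265,230,21)],0)"
```

```text
time_s: 2.02
eef_pos: [334.4, -434.4, 291.7]
orientation: [-0.281, 0.281, -0.648, 0.649]
ft_force: [1.1, -0.4, -0.7]
opening: 0.3
time_s: 2.65
eef_pos: [500.2, -200.1, 291.5]
orientation: [-0.455, 0.455, -0.541, 0.541]
ft_force: [0.3, -0.8, 0.1]
opening: -0.0
t 2.65 p [ 500.2 -200.1  291.5] f [ 0.3 -0.8  0.1] op -0.0
axes cols [[-0.172, 0.0, 0.985], [-0.985, -0.0, -0.172], [0.0, -1.0, 0.0]]
[[0,-5.1,0.4,0.1,0,-0.07,0],[0,-5.1,0.4,0.5,0,-0.07,0],[0,-5.0,0.4,0.9,0,-0.07,0],[0,-5.0,0.4,1.2,0,-0.07,0],[0,-4.9,0.4,1.6,0,-0.07,0]]
[[0,-4.7,0.4,1.9,0,-0.07,0],[0,-4.6,1.0,-1.1,0,-0.03,0],[0,-4.6,1.0,-1.0,0,-0.03,0],[0,-4.6,1.0,-0.9,0,-0.03,0],[0,-4.6,1.0,-0.7,0,-0.03,0]]
```

```bash

python3 -m creep '[[0,-5.1,0.4,0.1,0,-0.07,0],[0,-5.1,0.4,0.5,0,-0.07,0],[0,-5.0,0.4,0.9,0,-0.07,0],[0,-5.0,0.4,1.2,0,-0.07,0],[0,-4.9,0.4,1.6,0,-0.07,0]]'
python3 -c "
from plan import *
cap('wrist','w1.png')"
python3 -m creep '[[0,-4.7,0.4,1.9,0,-0.07,0],[0,-4.6,1.0,-1.1,0,-0.03,0],[0,-4.6,1.0,-1.0,0,-0.03,0],[0,-4.6,1.0,-0.9,0,-0.03,0],[0,-4.6,1.0,-0.7,0,-0.03,0]]'
python3 -c "
from plan import *
st()
cap('wrist','w2.png');cap('side','s2.png')"
```

```text
time_s: 3.28
eef_pos: [551.7, 50.6, 271.3]
orientation: [0.542, -0.542, 0.454, -0.454]
ft_force: [0.9, -0.4, 1.0]
opening: 0.2
time_s: 3.95
eef_pos: [473.5, 265.7, 227.1]
orientation: [0.582, -0.582, 0.401, -0.401]
ft_force: [0.9, -1.1, -0.6]
opening: -0.3
t 3.95 p [473.5 265.7 227.1] f [ 0.9 -1.1 -0.6] op -0.3
axes cols [[0.357, 0.0, 0.934], [-0.934, 0.0, 0.357], [-0.0, -1.0, 0.0]]
```

View pics/w1.png

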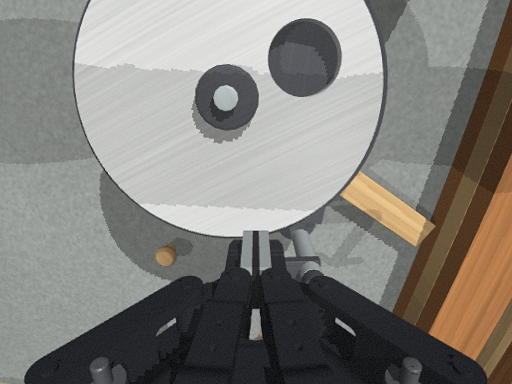

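View pics/w2.png

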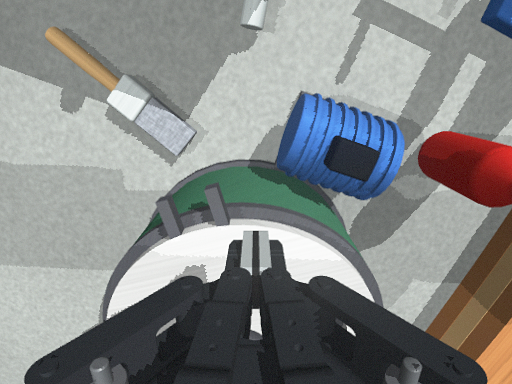

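View pics/s2.png

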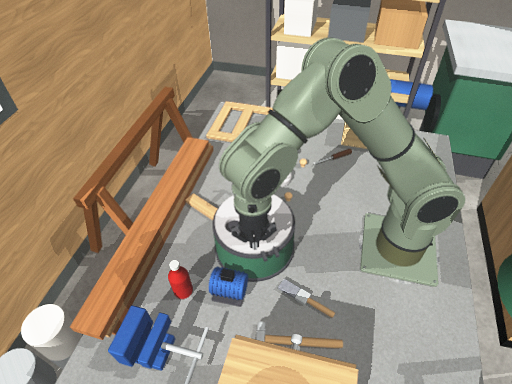

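```bash
python3 -c "
from plan import *
c=imaging.calibration('wrist')
for uv in [(161,200),(175,199),(207,186),(219,184),(181,235),(168,237),(214,226),(228,221)]:
    q=onz(c,[uv],160)[0]; e=q[:2]-[517.2,121]; print(uv,q.round(1),np.hypot(*e).round(1),np.degrees(np.arctan2(e[1],e[0])).round(1))
p,d,_=cap('wrist')
for uv in [(168,212),(212,200)]: print(cloud(c,d,[uv]).round(1))
# fingertip px
s,M=R(); print(w2p(c,[s['eef_pos']]))
"

```

```text
(161, 200) [402.5 242.9 160. ] 167.4 133.3
(175, 199) [412.4 247.7 160. ] 164.4 129.6
(207, 186) [432.3 266.8 160. ] 168.7 120.2
(219, 184) [440.3 271.7 160. ] 169.2 117.0
(181, 235) [425.7 219.4 160. ] 134.4 132.9
(168, 237) [416.3 213.7 160. ] 137.0 137.4
(214, 226) [448.  236.8 160. ] 134.9 120.8
(228, 221) [457.  245.1 160. ] 137.9 115.9
[[410.3 235.2 160.1]]
[[439.5 258.4 162.5]]
[[257.01234389 250.1129883 ]]
```

```bash

python3 -m creep '[[0,-0.3,3.0,-0.6,0,0.03,0],[0,0,3.0,0,0,0,0],[0,0,1.5,0,0,0,0]]'
python3 -c "
from plan import *
st()
cap('wrist','w3.png');cap('side','s3.png')"
```

```text
time_s: 4.47
eef_pos: [467.8, 264.2, 151.3]
orientation: [-0.576, 0.576, -0.41, 0.41]
ft_force: [-0.7, 0.0, 1.8]
opening: -0.4
t 4.47 p [467.8 264.2 151.3] f [-0.7  0.   1.8] op -0.4
axes cols [[0.327, -0.001, 0.945], [-0.945, -0.001, 0.327], [0.001, -1.0, -0.001]]
```

View pics/w3.png

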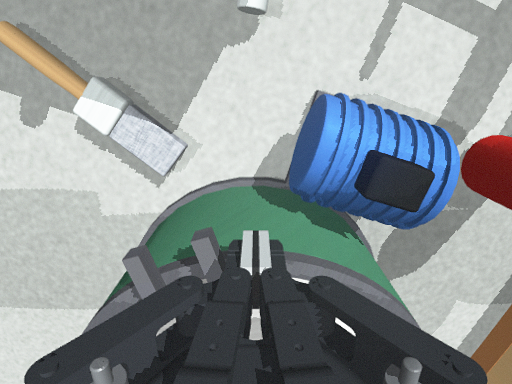

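```bash

python3 -m creep '[[0,0,0,-0.9,0,-0.06,0],[0,0,0,-0.8,0,-0.05,0],[0,0.05,0,-1.1,0,-0.07,0],[0,0.08,0,-1.5,0,-0.10,0],[0,0.1,0,-1.8,0,-0.12,0]]'
python3 -c "
from plan import *
s,M=R();st(); print(s['joint_positions'],s['qd']); e=np.array(s['eef_pos'])[:2]-[516,123]; print(np.hypot(*e),np.degrees(np.arctan2(e[1],e[0])),np.degrees(yawof(M))+90)"
```

```text
time_s: 5.2
eef_pos: [414.5, 234.8, 153.2]
orientation: [0.648, -0.646, 0.285, -0.285]
ft_force: [0.1, -0.0, 4.1]
opening: 0.1
t 5.2 p [414.5 234.8 153.2] f [ 0.1 -0.   4.1] op 0.1
axes cols [[0.674, 0.001, 0.738], [-0.738, 0.001, 0.674], [-0.0, -1.0, 0.002]]
[-0.327177    0.71752389 -0.45168427  1.92737523  0.52246648  0.61247572
 -0.3771905 ] [ 0.17751701 -0.12396575 -0.21038903  0.48798725  0.35756869 -0.23315851
  0.55664531]
150.997976991574 132.23744446152287 132.41375232355324
```

```bash

python3 -m creep '[[0,0.15,0.1,-2.1,0,-0.14,0],[0,0.18,0.1,-2.35,0,-0.155,0],[0,0.22,0,-2.6,0,-0.17,0],[0,0.25,0,-2.7,0,-0.18,0]]'
python3 -c "
from plan import *
s,M=R();st(); print(s['qd']); e=np.array(s['eef_pos'])[:2]-[516,123]; print(np.hypot(*e),np.degrees(np.arctan2(e[1],e[0])),np.degrees(yawof(M))+90)"
```

```text
time_s: 5.7
eef_pos: [366.5, 150.9, 151.6]
orientation: [0.705, -0.704, 0.064, -0.065]
ft_force: [-4.6, 0.8, 29.2]
opening: -0.0
t 5.7 p [366.5 150.9 151.6] f [-4.6  0.8 29.2] op -0.0
axes cols [[0.983, 0.001, 0.181], [-0.181, 0.001, 0.983], [0.001, -1.0, 0.001]]
[ 0.58475735 -0.05868912 -0.30063712  0.43208885  0.60560543 -0.11528726
  1.10030634]
152.05650797722788 169.42736803878773 169.5728860663175
```

```bash

python3 -m creep '[[0,0,-3,-0.6,0,-0.04,0]]'
python3 -c "
from plan import *
st()
cap('side','s4.png');st();cap('wrist','w4.png')"
```

```text
time_s: 5.82
eef_pos: [365.6, 143.4, 180.6]
orientation: [-0.705, 0.706, -0.052, 0.051]
ft_force: [1.1, 0.7, 0.0]
opening: -0.2
t 5.83 p [365.6 143.4 180.6] f [1.1 0.7 0. ] op -0.2
axes cols [[0.989, -0.001, 0.145], [-0.145, -0.002, 0.989], [-0.001, -1.0, -0.002]]
t 5.88 p [366.3 143.8 183.8] f [-1.1  1.9  3.1] op -0.3
axes cols [[0.989, 0.002, 0.145], [-0.145, -0.0, 0.989], [0.002, -1.0, -0.0]]
```

View pics/s4.png

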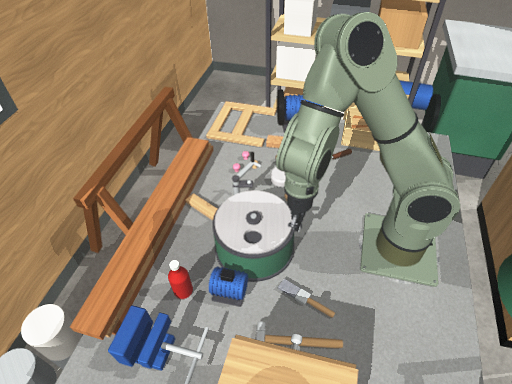

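View pics/w4.png

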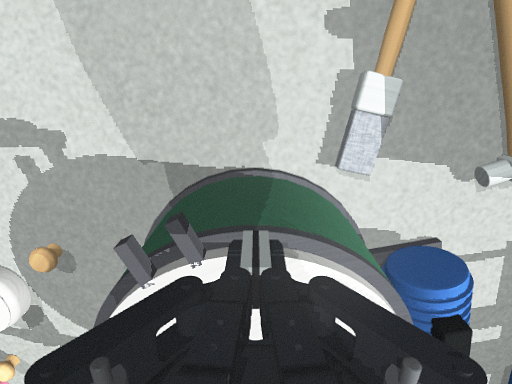

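```bash
cat > ang.py <<'E'
from plan import *
C={'scene':np.array([515,118.7]),'side':np.array([519.4,123.3])}
def wang(n='side',f=None,verbose=True):
    c=imaging.calibration(n); p,d=imaging.capture(n); t=r.sense()['time_s']
    if f: cv2.imwrite('pics/'+f,p)
    v,u=np.nonzero(d>0); uv=np.c_[u,v]; Q=onz(c,uv,160)[:,:2]-C[n]; rr=np.hypot(*Q.T)
    k=(rr<106)&(rr>34); uv=uv[k]; Q=Q[k]
    P=cloud(c,d,uv); m=P[:,2]<155
    img=np.zeros(d.shape,np.uint8); img[uv[m,1],uv[m,0]]=255
    nn,lab,stt,_=cv2.connectedComponentsWithStats(img)
    if nn<2: print('none'); return None
    b=1+np.argmax(stt[1:,4]); s=lab[uv[:,1],uv[:,0]]==b; q=Q[s]
    ce=(np.array(cv2.minEnclosingCircle(q.astype(np.float32))[0])); rad=cv2.minEnclosingCircle(q.astype(np.float32))[1]
    a=np.degrees(np.arctan2(ce[1],ce[0])); a2=np.degrees(np.arctan2(*q.mean(0)[::-1]))
    if verbose: print(n,'t_after %.3f'%t,'n',stt[b][4],'ang %.1f (centroid %.1f) r %.1f rad %.1f'%(a%360,a2%360,np.hypot(*ce),rad))
    return t,a,stt[b][4]
E
python3 -c "
from ang import *
wang('side');wang('scene');wang('side')"
```

```text
side t_after 5.975 n 207 ang 111.2 (centroid 112.1) r 67.9 rad 29.7
scene t_after 6.025 n 164 ang 115.5 (centroid 115.8) r 72.4 rad 31.6
side t_after 6.075 n 202 ang 120.9 (centroid 120.6) r 68.1 rad 29.2
```

```bash

python3 -c "
from ang import *
st()
plan([(458,22,185,55)],0)"
```

```text
t 6.08 p [366.7 144.9 180.4] f [-0.2 -0.2  0.2] op -0.1
axes cols [[0.989, 0.001, 0.151], [-0.151, 0.0, 0.989], [0.001, -1.0, 0.0]]
[[0,3.6,-0.2,-3.6,0,0.15,0],[0,4.1,-0.2,-3.0,0,0.15,0],[0,4.5,-0.2,-2.3,0,0.15,0]]
```

```bash

python3 -m creep '[[0,3.6,-0.2,-3.6,0,0.15,0],[0,4.1,-0.2,-3.0,0,0.15,0],[0,4.5,-0.2,-2.3,0,0.15,0],[0,0,0,0,0,0,0]]'
python3 -c "
from ang import *
st();wang('side');wang('scene','sc5.png')"
python3 -m creep '[[0,0,0.7,0,0,0,0],[0,0,0.7,0,0,0,0]]'
python3 -c "
from ang import *
st();wang('side','s5.png');wang('scene','sc6.png')"
```

```text
time_s: 6.58
eef_pos: [458.5, 20.3, 185.5]
orientation: [-0.674, 0.675, -0.212, 0.212]
ft_force: [-1.5, 1.1, -0.6]
opening: -0.0
t 6.58 p [458.5  20.3 185.5] f [-1.5  1.1 -0.6] op -0.0
axes cols [[0.821, -0.0, 0.571], [-0.571, -0.001, 0.821], [0.0, -1.0, -0.001]]
side t_after 6.625 n 192 ang 168.3 (centroid 167.4) r 68.7 rad 29.2
scene t_after 6.675 n 153 ang 171.2 (centroid 171.5) r 70.5 rad 29.0
time_s: 6.92
eef_pos: [457.2, 23.5, 171.7]
orientation: [-0.675, 0.676, -0.209, 0.209]
ft_force: [0.0, 0.2, 0.3]
opening: 0.1
t 6.92 p [457.2  23.5 171.7] f [0.  0.2 0.3] op 0.1
axes cols [[0.825, -0.0, 0.565], [-0.565, 0.0, 0.825], [-0.0, -1.0, -0.0]]
side t_after 6.975 n 183 ang 196.5 (centroid 196.3) r 69.3 rad 29.1
scene t_after 7.025 n 133 ang 201.3 (centroid 202.8) r 68.8 rad 28.9
```

```bash

Z='[[0,0,0,0,0,0,0]]'
python3 -m creep '[[0,0,0,0,0,0,0],[0,0,0,0,0,0,0],[0,0,0,0,0,0,0],[0,0,0,0,0,0,0],[0,0,0,0,0,0,0]]' >/dev/null
python3 -m creep '[[0,0,0.2,0,0,0,0],[0,0,0.2,0,0,0,0],[0,0,0,0,0,0,0],[0,0,0,0,0,0,0],[0,0,0,0,0,0,0]]'
python3 -c "
from ang import *
st();wang('side','s6.png');wang('scene','sc7.png')"
python3 - <<'E'
import cv2
a=cv2.imread('pics/s5.png')[180:290,190:320]; b=cv2.imread('pics/sc5.png')[120:220,220:340]
cv2.imwrite('pics/cmp.png',cv2.vconcat([cv2.resize(a,(650,300*1)),cv2.resize(b,(650,300))]))
E
```

```text
time_s: 8.28
eef_pos: [457.5, 22.9, 168.3]
orientation: [0.675, -0.675, 0.21, -0.21]
ft_force: [-0.2, 0.1, -0.6]
opening: 0.0
t 8.28 p [457.5  22.9 168.3] f [-0.2  0.1 -0.6] op 0.0
axes cols [[0.824, 0.0, 0.566], [-0.566, 0.0, 0.824], [-0.0, -1.0, 0.0]]
side t_after 8.325 n 161 ang 300.3 (centroid 300.4) r 69.5 rad 28.6
scene t_after 8.375 n 195 ang 304.2 (centroid 304.6) r 72.0 rad 28.5
```

View pics/cmp.png

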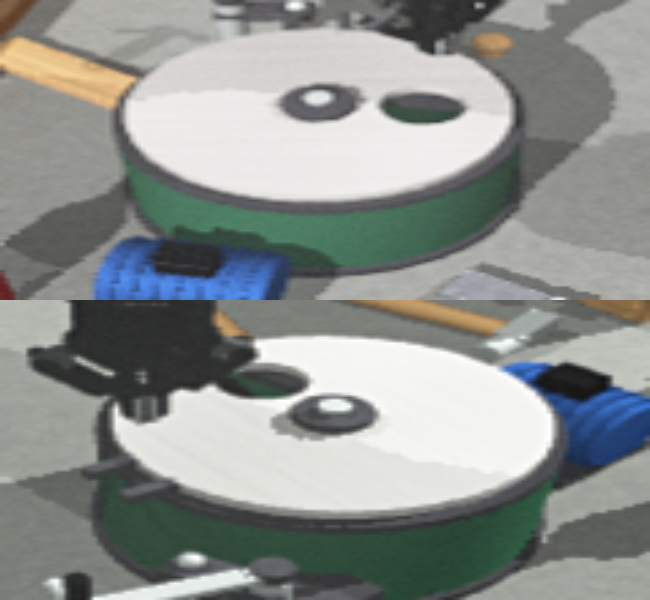

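```bash

python3 -m creep '[[0,0,0.2,0,0,0,0],[0,0,0.2,0,0,0,0],[0,0,0.2,0,0,0,0],[0,0,0.0,0,0,0,0]]'
python3 -c "
from ang import *
wang('side')"
python3 -m creep '[[0,0,0.1,0,0,0,0],[0,0,0.05,0,0,0,0]]'
python3 -c "
from ang import *
wang('side')"

```

```text
time_s: 8.88
eef_pos: [457.4, 22.9, 162.2]
orientation: [0.675, -0.675, 0.21, -0.209]
ft_force: [-0.4, -0.6, -0.7]
opening: -0.1
side t_after 8.925 n 172 ang 342.9 (centroid 343.6) r 70.8 rad 29.4
time_s: 9.18
eef_pos: [457.5, 22.9, 160.8]
orientation: [0.675, -0.675, 0.21, -0.21]
ft_force: [0.2, 0.6, -1.0]
opening: -0.1
side t_after 9.225 n 179 ang 4.0 (centroid 4.6) r 70.2 rad 29.5
```

```bash

python3 -m creep '[[0,0,0.05,0,0,0,0],[0,0,0.05,0,0,0,0]]'
python3 -c "
from ang import *
wang('side')"
python3 -m creep '[[0,0,0.05,0,0,0,0]]'
python3 -c "
from ang import *
wang('side')"

```

```text
time_s: 9.48
eef_pos: [457.9, 22.7, 160.0]
orientation: [0.675, -0.675, 0.209, -0.21]
ft_force: [-2.9, -0.6, 11.7]
opening: -0.0
side t_after 9.525 n 183 ang 19.1 (centroid 21.9) r 70.2 rad 30.6
time_s: 9.65
eef_pos: [457.9, 22.8, 159.9]
orientation: [0.675, -0.675, 0.209, -0.21]
ft_force: [-2.3, -1.8, 25.1]
opening: 0.0
side t_after 9.700 n 185 ang 20.8 (centroid 21.9) r 69.5 rad 29.6
```

It stopped on the first touch, at about 21°, because contact is stiff and starts at z≈160.4. That is the wrong place, so I'll spin it again and time a single press.

```bash

python3 -c "
from ang import *
plan([(458,60,200,45),(505,278,195,4)],0)"

```

```text
[[0,-1.1,-2.0,1.5,0,0.09,0],[0,-1.2,-2.0,1.4,0,0.09,0],[0,-3.0,0.1,4.7,0,0.18,0],[0,-3.8,0.1,4.1,0,0.18,0],[0,-4.5,0.1,3.3,0,0.18,0]]
[[0,-5.0,0.1,2.5,0,0.18,0]]
```

```bash

python3 -m creep '[[0,0,-2.0,0,0,0.09,0],[0,-2.2,-2.0,2.9,0,0.09,0],[0,-3.0,0.1,4.7,0,0.18,0],[0,-3.8,0.1,4.1,0,0.18,0],[0,-4.5,0.1,3.3,0,0.18,0]]'
python3 -m creep '[[0,-5.0,0.1,2.5,0,0.18,0],[0,0,0,0,0,0,0]]'
python3 -c "
from ang import *
st();wang('side','s8.png');wang('scene');cap('wrist','w8.png'); s,M=R();e=np.array(s['eef_pos'])[:2]-[516,123]; print(np.hypot(*e),np.degrees(np.arctan2(e[1],e[0])),np.degrees(yawof(M))+90)"

```

```text
time_s: 10.32
eef_pos: [494.3, 224.8, 196.3]
orientation: [0.557, -0.557, 0.436, -0.436]
ft_force: [1.7, -0.7, 0.2]
opening: 0.0
time_s: 10.58
eef_pos: [504.9, 282.0, 194.8]
orientation: [0.518, -0.517, 0.482, -0.481]
ft_force: [0.1, -0.7, -1.0]
opening: 0.3
t 10.57 p [504.9 282.  194.8] f [ 0.1 -0.7 -1. ] op 0.3
axes cols [[0.071, -0.001, 0.997], [-0.997, 0.002, 0.071], [-0.002, -1.0, -0.0]]
side t_after 10.625 n 2 ang 26.1 (centroid 26.1) r 95.8 rad 2.8
scene t_after 10.675 n 189 ang 18.3 (centroid 17.8) r 69.7 rad 28.9
154.04686961258255 93.73434023526742 93.97533247150609
```

View pics/w8.png

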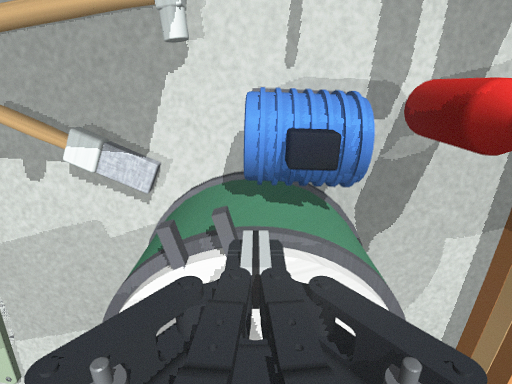

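```bash

python3 -m creep '[[0,0,2.2,0,0,0,0],[0,0,2.15,0,0,0,0],[0,0,0,0,0,0,0]]'
python3 -m creep '[[0,0,0,-0.9,0,-0.06,0],[0,0.05,0,-0.9,0,-0.06,0],[0,0.05,0,-1.1,0,-0.07,0],[0,0.08,0,-1.4,0,-0.09,0],[0,0.1,0,-1.7,0,-0.11,0]]'
python3 -m creep '[[0,0.12,0.1,-1.85,0,-0.12,0],[0,0.15,0.1,-2.1,0,-0.14,0],[0,0.18,0,-2.3,0,-0.15,0],[0,0.21,0,-2.5,0,-0.165,0],[0,0.22,0,-2.6,0,-0.17,0]]'
python3 -m creep '[[0,0,-3,-0.6,0,-0.04,0]]'
python3 -c "
from ang import *
st();wang('side','s9.png');s,M=R();e=np.array(s['eef_pos'])[:2]-[516,123]; print(np.hypot(*e),np.degrees(np.arctan2(e[1],e[0])),np.degrees(yawof(M))+90)
plan([(458,22,185,55)],0)"

```

```text
time_s: 11.1
eef_pos: [505.8, 276.1, 151.2]
orientation: [-0.516, 0.517, -0.483, 0.483]
ft_force: [0.3, -0.2, 0.7]
opening: -0.1
time_s: 11.72
eef_pos: [447.6, 261.5, 152.5]
orientation: [0.602, -0.602, 0.371, -0.371]
ft_force: [0.5, -0.1, -0.4]
opening: -0.0
time_s: 12.35
eef_pos: [372.7, 178.7, 150.5]
orientation: [0.696, -0.696, 0.125, -0.126]
ft_force: [1.4, 0.2, 0.3]
opening: 0.2
time_s: 12.48
eef_pos: [370.1, 172.0, 179.9]
orientation: [-0.697, 0.699, -0.113, 0.112]
ft_force: [0.5, 0.8, 0.6]
opening: 0.1
t 12.47 p [370.1 172.  179.9] f [0.5 0.8 0.6] op 0.1
axes cols [[0.949, -0.002, 0.315], [-0.315, -0.002, 0.949], [-0.001, -1.0, -0.002]]
side t_after 12.525 n 209 ang 91.8 (centroid 91.9) r 69.8 rad 30.1
153.43789747925138 161.14828414039604 161.67668529932675
[[0,3.3,-0.0,-2.9,0,0.07,0],[0,3.5,-0.0,-2.6,0,0.07,0],[0,3.6,-0.0,-2.4,0,0.07,0],[0,3.8,-0.0,-2.1,0,0.07,0]]
```

```bash

python3 -m creep '[[0,3.3,-0.2,-2.9,0,0.07,0],[0,3.5,-0.2,-2.6,0,0.07,0],[0,3.6,0,-2.4,0,0.07,0],[0,3.8,0,-2.1,0,0.07,0],[0,0,0,0,0,0,0]]'
cat > slot.py <<'E'
from ang import *
def slot(n,f):
    c=imaging.calibration(n); p,d=imaging.capture(n); print('t',r.sense()['time_s']); cv2.imwrite('pics/'+f,p)
    v,u=np.nonzero(d>0); uv=np.c_[u,v]; Q=onz(c,uv,146)[:,:2]-C[n]; rr=np.hypot(*Q.T); P=cloud(c,d,uv)
    k=(rr<112)&(rr>28); a=k&(P[:,2]<155)&(P[:,2]>141); b=k&(P[:,2]<=138)
    an=lambda q:(q[0].round(0),q[1].round(0))
    for nm,m in(('deckish',a),('deep',b)):
        q=Q[m]
        if len(q): print(n,nm,len(q),'x',q[:,0].min().round(1),q[:,0].max().round(1),'y',q[:,1].min().round(1),q[:,1].max().round(1))
    o=np.zeros((110,130,3),np.uint8)+60
    return p
slot('side','sl1.png'); slot('scene','sl2.png'); wang('side'); st()
E
python3 slot.py
```

```text
time_s: 13.15
eef_pos: [459.4, 20.4, 184.1]
orientation: [-0.674, 0.675, -0.212, 0.213]
ft_force: [-0.2, 0.6, 0.0]
opening: 0.1
t 13.2
side deckish 166 x -82.7 54.3 y -81.9 101.8
side deep 45 x -77.7 -36.2 y 8.8 24.9
t 13.25
scene deckish 162 x -97.0 105.0 y -93.2 77.8
scene deep 4 x -77.5 -56.1 y 19.6 24.4
side t_after 13.300 n 201 ang 152.1 (centroid 151.2) r 68.6 rad 29.5
t 13.3 p [458.4  23.6 184.2] f [-0.1  0.1 -0.4] op 0.1
axes cols [[0.823, 0.001, 0.568], [-0.568, 0.0, 0.823], [0.0, -1.0, 0.001]]
```

```bash

python3 -m creep '[[0,0,0.6,0,0,0,0],[0,0,0.5,0,0,0,0],[0,0,0.3,0,0,0,0]]'
python3 slot.py
python3 - <<'E'
import cv2
a=cv2.imread('pics/sl1.png')[190:260,225:305]; b=cv2.imread('pics/sl2.png')[130:190,235:320]
cv2.imwrite('pics/cmp2.png',cv2.vconcat([cv2.resize(a,(400,300),interpolation=0),cv2.resize(b,(400,290),interpolation=0)]))
E
```

```text
time_s: 13.68
eef_pos: [458.7, 23.2, 169.4]
orientation: [-0.675, 0.675, -0.211, 0.211]
ft_force: [-0.3, 0.4, -0.4]
opening: -0.4
t 13.725
side deckish 47 x -97.7 92.1 y -86.7 105.4
side deep 148 x -97.0 -39.7 y -30.0 13.7
t 13.775
scene deckish 34 x -98.2 89.9 y -92.5 82.0
scene deep 95 x -87.8 -50.7 y -24.5 23.4
side t_after 13.825 n 184 ang 189.4 (centroid 189.5) r 69.2 rad 29.0
t 13.82 p [458.8  23.1 169.7] f [-0.5 -0.5 -0.3] op -0.3
axes cols [[0.822, -0.0, 0.57], [-0.57, 0.0, 0.822], [-0.0, -1.0, -0.0]]
```

View pics/cmp2.png

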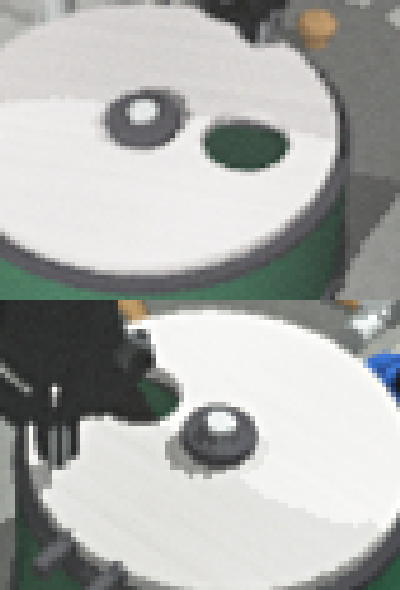

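```bash

W='[[0,0,0,0,0,0,0],[0,0,0,0,0,0,0],[0,0,0,0,0,0,0],[0,0,0,0,0,0,0],[0,0,0,0,0,0,0]]'
python3 -m creep '[[0,0,0.2,0,0,0,0],[0,0,0.2,0,0,0,0],[0,0,0.1,0,0,0,0],[0,0,0.1,0,0,0,0],[0,0,0.1,0,0,0,0]]'
python3 -m creep '[[0,0,0,0,0,0,0],[0,0,0,0,0,0,0],[0,0,0,0,0,0,0],[0,0,0,0,0,0,0],[0,0,0,0,0,0,0]]'
python3 -c "
from ang import *
wang()"
python3 -m creep '[[0,0,0,0,0,0,0],[0,0,0,0,0,0,0],[0,0,0,0,0,0,0],[0,0,0,0,0,0,0],[0,0,0,0,0,0,0]]'
python3 -m creep '[[0,0,0,0,0,0,0],[0,0,0,0,0,0,0],[0,0,0,0,0,0,0],[0,0,0,0,0,0,0],[0,0,0,0,0,0,0]]'
python3 -c "
from ang import *
wang()"
python3 -m creep '[[0,0,0,0,0,0,0],[0,0,0,0,0,0,0],[0,0,0,0,0,0,0],[0,0,0,0,0,0,0],[0,0,0,0,0,0,0]]'
python3 -c "
from ang import *
wang()"

```

```text
time_s: 14.45
eef_pos: [458.9, 22.9, 162.8]
orientation: [0.675, -0.675, 0.211, -0.211]
ft_force: [0.2, -0.5, -0.2]
opening: -0.0
time_s: 15.08
eef_pos: [458.9, 22.9, 162.8]
orientation: [0.675, -0.675, 0.211, -0.211]
ft_force: [-0.5, 0.1, -0.3]
opening: -0.0
side t_after 15.125 n 164 ang 275.3 (centroid 276.6) r 70.9 rad 30.8
time_s: 15.75
eef_pos: [458.9, 22.9, 162.8]
orientation: [0.675, -0.675, 0.211, -0.211]
ft_force: [0.1, -0.5, -0.2]
opening: 0.3
time_s: 16.38
eef_pos: [458.9, 23.0, 162.8]
orientation: [0.675, -0.675, 0.211, -0.211]
ft_force: [-0.1, -0.2, 0.6]
opening: 0.2
side t_after 16.425 n 174 ang 355.1 (centroid 355.1) r 70.2 rad 29.2
time_s: 17.05
eef_pos: [458.9, 22.9, 162.8]
orientation: [0.675, -0.675, 0.211, -0.211]
ft_force: [-0.2, 0.4, 0.4]
opening: -0.2
side t_after 17.100 n 188 ang 31.6 (centroid 32.5) r 69.8 rad 29.5
```

```bash

python3 -m creep '[[0,0,0.05,0,0,0,0],[0,0,0.05,0,0,0,0],[0,0,0,0,0,0,0],[0,0,0,0,0,0,0],[0,0,0,0,0,0,0]]'
python3 -m creep '[[0,0,0,0,0,0,0],[0,0,0,0,0,0,0],[0,0,0,0,0,0,0],[0,0,0,0,0,0,0],[0,0,0,0,0,0,0]]'
python3 -c "
from ang import *
wang()"
python3 -m creep '[[0,0,0,0,0,0,0],[0,0,0,0,0,0,0],[0,0,0,0,0,0,0],[0,0,0,0,0,0,0],[0,0,0,0,0,0,0]]'
python3 -m creep '[[0,0,0,0,0,0,0],[0,0,0,0,0,0,0],[0,0,0,0,0,0,0]]'
python3 -c "
from ang import *
wang()"

```

```text
time_s: 17.73
eef_pos: [458.9, 22.9, 161.8]
orientation: [0.675, -0.675, 0.211, -0.211]
ft_force: [0.3, 0.0, 0.3]
opening: 0.4
time_s: 18.35
eef_pos: [458.9, 23.0, 161.8]
orientation: [0.675, -0.675, 0.211, -0.211]
ft_force: [0.1, -0.5, -0.5]
opening: -0.2
side t_after 18.400 n 203 ang 99.1 (centroid 99.1) r 68.6 rad 28.9
time_s: 19.02
eef_pos: [458.9, 22.9, 161.8]
orientation: [0.675, -0.675, 0.211, -0.211]
ft_force: [0.7, -0.1, 0.9]
opening: -0.0
time_s: 19.4
eef_pos: [458.9, 22.9, 161.8]
orientation: [0.675, -0.675, 0.211, -0.211]
ft_force: [0.3, -0.4, 0.2]
opening: -0.3
side t_after 19.450 n 203 ang 148.1 (centroid 147.2) r 68.0 rad 29.6
```

```bash

python3 -m creep '[[0,0,0.03,0,0,0,0],[0,0,0.03,0,0,0,0],[0,0,0.03,0,0,0,0]]'
python3 -c "
from ang import *
wang()"

```

```text
time_s: 19.82
eef_pos: [458.9, 23.0, 160.9]
orientation: [0.675, -0.675, 0.211, -0.211]
ft_force: [-0.3, 0.0, -0.9]
opening: -0.0
side t_after 19.875 n 191 ang 165.6 (centroid 165.4) r 69.6 rad 28.7
```

```bash

python3 -m creep '[[0,0,0,0,0,0,0],[0,0,0,0,0,0,0],[0,0,0.1,0,0,0,0]]'
python3 -c "
from ang import *
wang()"
python3 -m creep '[[0,0,0,0,0,0,0]]'
python3 -c "
from ang import *
wang('side','s12.png');wang('scene','sc12.png');st()"

```

```text
time_s: 20.25
eef_pos: [459.0, 22.9, 160.0]
orientation: [0.675, -0.675, 0.211, -0.211]
ft_force: [9.6, -6.0, 14.6]
opening: 0.4
side t_after 20.300 n 189 ang 182.9 (centroid 181.8) r 70.9 rad 30.6
time_s: 20.42
eef_pos: [459.0, 22.9, 160.0]
orientation: [0.675, -0.675, 0.211, -0.211]
ft_force: [-0.6, -1.1, 4.4]
opening: -0.1
side t_after 20.475 n 190 ang 182.5 (centroid 181.5) r 69.6 rad 29.3
scene t_after 20.525 n 96 ang 181.4 (centroid 180.6) r 65.3 rad 27.6
t 20.52 p [459.  23. 160.] f [-0.7 -0.2  6.1] op -0.1
axes cols [[0.821, 0.0, 0.57], [-0.57, 0.0, 0.821], [0.0, -1.0, 0.0]]
```

```bash

python3 -m creep '[[0,0,-1,0,0,0,0],[0,0,-3,0,0,0,0],[0,0,-4,0,0,0,0],[0,0,0,0,0,0,0]]'
python3 -c "
from ang import *
wang('side','s13.png');cap('wrist','w13.png');wang('scene','sc13.png');wang();st()"

```

```text
time_s: 21.02
eef_pos: [459.5, 23.2, 242.4]
orientation: [0.675, -0.674, 0.21, -0.213]
ft_force: [-0.7, -0.5, -0.2]
opening: 0.1
side t_after 21.075 n 187 ang 183.2 (centroid 181.6) r 69.3 rad 29.7
scene t_after 21.175 n 165 ang 182.0 (centroid 182.1) r 69.1 rad 29.2
side t_after 21.225 n 188 ang 180.7 (centroid 181.3) r 69.6 rad 30.0
t 21.23 p [458.6  22.8 239.4] f [0.4 0.5 0.7] op -0.1
axes cols [[0.821, -0.001, 0.57], [-0.57, -0.0, 0.821], [-0.001, -1.0, -0.001]]
```

View pics/w13.png

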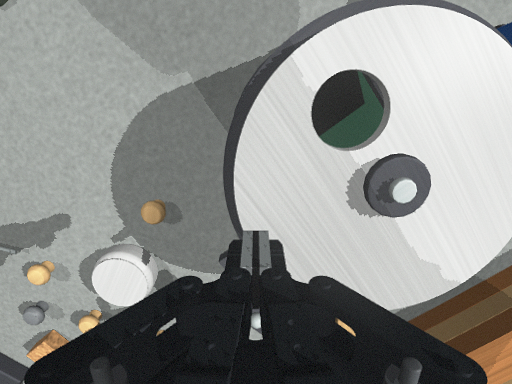

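```bash

python3 -c "
from ang import *
p,d,c=cap('wrist')
a=cv2.resize(p[60:160,300:400],(580,580),interpolation=0); z=np.zeros((100,100,3),np.uint8)
sub=np.mgrid[60:160,300:400]; uv=np.c_[sub[1].ravel(),sub[0].ravel()]; P=cloud(c,d,uv)[:,2].reshape(100,100)
print(P[::6,::5].round(0).astype(int).tolist())
cv2.imwrite('pics/w13z.png',a)
# circle fit hole and wheel on wrist
def fitc(P):
    A=np.c_[2*P,np.ones(len(P))]; s=np.linalg.lstsq(A,(P**2).sum(1),rcond=None)[0]; return s[:2],np.sqrt(s[2]+s[0]**2+s[1]**2)
g=p.mean(2); im=(g>150).astype(np.uint8)*255
cs,h=cv2.findContours(im,cv2.RETR_CCOMP,cv2.CHAIN_APPROX_NONE)
for cc in cs:
    q=cc.reshape(-1,2)
    if 150<len(q)<2000:
        Q=onz(c,q+0.,160)[:,:2]; ce,ra=fitc(Q); print(len(q),q.mean(0),ce.round(1),ra.round(1))
# wheel edge by depth
v,u=np.nonzero(d>0);uv=np.c_[u,v];P=cloud(c,d,uv);m=(abs(P[:,2]-160)<5);im=np.zeros(d.shape,np.uint8);im[v[m],u[m]]=255
cs,_=cv2.findContours(im,cv2.RETR_EXTERNAL,cv2.CHAIN_APPROX_NONE);q=max(cs,key=len).reshape(-1,2);q=q[(q[:,0]<505)&(q[:,1]<200)&(q[:,1]>5)]
Q=onz(c,q+0.,160)[:,:2]
ce,ra=fitc(Q)
for _ in range(10):
    e=abs(np.hypot(*(Q-ce).T)-ra); ce,ra=fitc(Q[e<2.5])
print('wheel',ce,ra,(e<2.5).sum())
"

```

```text
[[161, 160, 161, 160, 161, 160, 161, 160, 161, 161, 161, 159, 159, 161, 161, 160, 160, 160, 158, 160], [160, 159, 161, 161, 160, 161, 160, 161, 161, 159, 159, 160, 161, 161, 162, 161, 161, 161, 162, 160], [160, 161, 160, 163, 161, 161, 160, 160, 162, 70, 66, 63, 21, 154, 162, 160, 160, 163, 159, 162], [161, 161, 161, 161, 160, 160, 160, 70, 69, 64, 60, 58, 20, 21, 146, 154, 160, 160, 162, 160], [161, 159, 161, 160, 160, 73, 69, 65, 63, 59, 55, 51, 48, 383, 139, 147, 154, 160, 161, 161], [162, 161, 161, 161, 69, 66, 65, 61, 57, 54, 49, 46, 42, 20, 21, 140, 148, 156, 160, 160], [161, 161, 160, 162, 64, 61, 58, 52, 49, 46, 45, 39, 35, 21, 22, 20, 145, 150, 160, 160], [160, 161, 161, 61, 58, 54, 50, 47, 44, 40, 36, 32, 29, 20, 22, 20, 137, 149, 158, 161], [161, 161, 160, 56, 54, 50, 45, 42, 37, 33, 29, 25, 21, 21, 21, 19, 19, 139, 157, 160], [160, 162, 160, 51, 48, 42, 38, 34, 30, 25, 21, 20, 20, 21, 20, 19, 19, 150, 159, 161], [162, 160, 161, 44, 40, 36, 31, 27, 22, 21, 19, 21, 21, 20, 21, 21, 21, 153, 160, 161], [160, 161, 162, 37, 33, 29, 25, 20, 21, 21, 20, 20, 21, 19, 20, 20, 150, 1
[... 216 characters left out ...]
 161, 153, 21, 22, 21, 21, 22, 21, 21, 152, 159, 160, 161, 160, 160, 161], [161, 161, 161, 162, 161, 159, 160, 160, 156, 153, 155, 157, 161, 160, 160, 161, 161, 162, 160, 160], [161, 160, 161, 161, 162, 160, 161, 160, 161, 162, 161, 160, 161, 161, 161, 161, 160, 161, 163, 166]]
906 [385.29028698 158.36975717] [510.3 120.5] 122.1
239 [387.88702929 188.32217573] [517.5 116.8] 31.7
230 [351.4826087  110.50434783] [445.1 120.1] 30.3
154 [482.71428571   7.53896104] [435.2 233.2] 17.4
1366 [ 70.25841874 199.31039531] [ 367.3 -133. ] 120.3
167 [ 45.65269461 271.29341317] [ 410.9 -182. ] 16.2
180 [103.41666667 261.92777778] [ 453.9 -125.3] 33.4
wheel [515.10068274 121.2543148 ] 129.7189937489944 349
```

View pics/w13z.png

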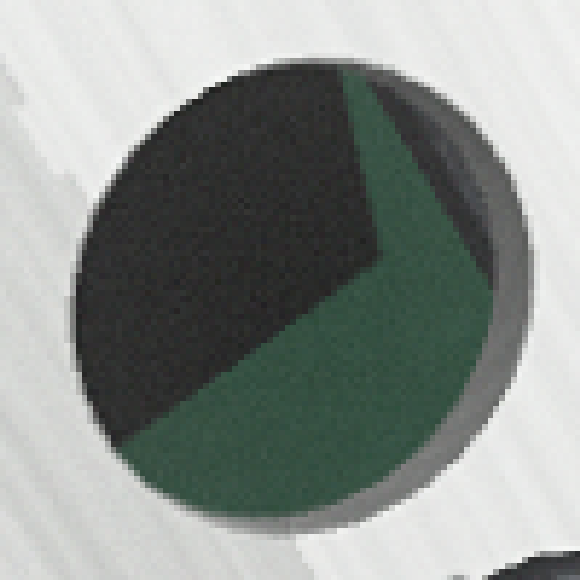

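```bash

python3 -c "
from ang import *
c=imaging.calibration('wrist')
for z in (146,142,138,134):
    a,b=onz(c,[(360.3,72.1),(384.3,110)],z)[:,:2]; u=(b-a)/np.hypot(*(b-a)); n=np.array([-u[1],u[0]]); print(z,a.round(1),b.round(1),np.degrees(np.arctan2(u[1],u[0])).round(1),'dist axis',((a-[515.1,121.25])@n).round(1))
"

```

```text
146 [426.  143.6] [461.9 145.8] 3.6 dist axis 27.9
142 [426.6 144.8] [463.1 147.1] 3.6 dist axis 29.1
138 [427.2 146. ] [464.3 148.4] 3.6 dist axis 30.3
134 [427.8 147.3] [465.5 149.6] 3.6 dist axis 31.4
```

```bash

python3 -c "
from ang import *
plan([(500,-60,270,30),(594,-150,260,-19)],0.6)"

```

```text
[[0.6,2.7,-1.0,-1.5,0,0.15,0],[0.6,2.9,-1.0,-1.1,0,0.15,0],[0.6,3.0,-1.0,-0.6,0,0.15,0],[0.6,2.5,0.2,0.7,0,0.17,0],[0.6,2.3,0.2,1.1,0,0.17,0]]
[[0.6,2.1,0.2,1.5,0,0.17,0],[0.6,1.8,0.2,1.9,0,0.17,0],[0.6,1.5,0.2,2.1,0,0.17,0]]
```

```bash

python3 -m creep '[[0.6,2.7,-1.0,-1.5,0,0.15,0],[0.6,2.9,-1.0,-1.1,0,0.15,0],[0.6,3.0,-1.0,-0.6,0,0.15,0],[0.6,2.5,0.2,0.7,0,0.17,0],[0.6,2.3,0.2,1.1,0,0.17,0]]' 30
python3 -m creep '[[0.6,2.1,0.2,1.5,0,0.17,0],[0.6,1.8,0.2,1.9,0,0.17,0],[0.6,1.5,0.2,2.1,0,0.17,0],[0.6,0,0,0,0,0,0]]'
python3 -c "
from ang import *
st();p,d,c=cap('wrist','w14.png')
v,u=np.nonzero(d>0);P=cloud(c,d,np.c_[u,v])
m=(P[:,2]>198)&(P[:,2]<212)&(np.hypot(P[:,0]-594,P[:,1]+150)<40); print(m.sum(),P[m].mean(0),P[m].min(0),P[m].max(0),u[m].mean(),v[m].mean()); wang()"

```

```text
time_s: 21.9
eef_pos: [536.6, -97.0, 265.3]
orientation: [-0.54, 0.54, -0.456, 0.456]
ft_force: [-0.2, 0.4, -0.3]
opening: 51.1
time_s: 22.4
eef_pos: [592.2, -151.3, 258.5]
orientation: [0.408, -0.409, 0.577, -0.577]
ft_force: [-0.7, 0.4, -0.1]
opening: 51.2
t 22.4 p [ 592.2 -151.3  258.5] f [-0.7  0.4 -0.1] op 51.2
axes cols [[-0.332, -0.002, 0.943], [-0.943, -0.0, -0.332], [0.001, -1.0, -0.002]]
306 [ 595.34608242 -151.94887786  204.80712345] [ 588.35054367 -159.40177799  198.01083709] [ 601.72335402 -146.00657895  207.56193623] 260.81045751633985 206.63398692810458
side t_after 22.500 n 190 ang 181.8 (centroid 181.6) r 68.7 rad 30.1
```

View pics/w14.png

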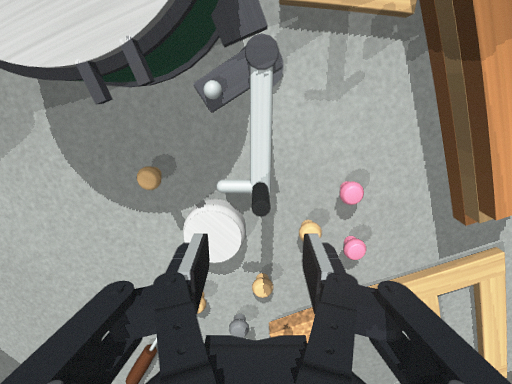

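```bash

python3 -c "
from ang import *
c=imaging.calibration('wrist'); print(onz(c,[(262,52)],166)); print(onz(c,[(93,87),(136,60),(104,103),(146,80)],160).round(1)); plan([(595,-152,168,-19)],0.6)"
python3 -m creep '[[0.6,0,3,0.15,0,0,0],[0.6,0,3,0.15,0,0,0],[0.6,0,3,0,0,0,0],[0,0,0,0,0,0,0],[0,0,0,0,0,0,0]]' 25
python3 -m creep '[[0,0,0,0,0,0,0],[0,0,0,0,0,0,0]]'

```

```text
[[631.15170965 -48.66429377 166.        ]]
[[495.3 -26.7 160. ]
 [537.3 -20.6 160. ]
 [498.  -41.1 160. ]
 [538.4 -36.8 160. ]]
[[0.6,0.0,4.6,0.2,0,-0.0,0],[0.6,0.0,4.6,0.2,0,-0.0,0]]
time_s: 23.12
eef_pos: [595.2, -151.3, 171.2]
orientation: [-0.41, 0.409, -0.576, 0.577]
ft_force: [3.1, -1.9, -0.5]
opening: 15.4
time_s: 23.38
eef_pos: [595.4, -151.4, 171.1]
orientation: [-0.41, 0.409, -0.576, 0.577]
ft_force: [0.1, 0.9, 9.0]
opening: 13.4
```

```bash

python3 -m creep '[[0,-0.09,0,-1.37,0,0.125,0],[0,-0.09,0,-1.37,0,0.125,0],[0,-0.09,0,-1.37,0,0.125,0],[0,-0.09,0,-1.37,0,0.125,0],[0,-0.09,0,-1.37,0,0.125,0]]'
python3 -c "
from ang import *
s,M=R();st();e=np.array(s['eef_pos'])[:2]-[631,-48.6]; print(np.hypot(*e),np.degrees(np.arctan2(e[1],e[0])),np.degrees(yawof(M)),s['moment']);wang('side','s15.png')"

```

```text
time_s: 24.0
eef_pos: [542.4, -109.6, 171.2]
orientation: [-0.213, 0.209, -0.675, 0.675]
ft_force: [10.9, 6.7, 2.9]
opening: 13.2
t 24.0 p [ 542.4 -109.6  171.2] f [10.9  6.7  2.9] op 13.2
axes cols [[-0.822, 0.005, 0.57], [-0.57, 0.001, -0.822], [-0.004, -1.0, 0.002]]
107.50473418094153 -145.45696479250597 -55.262504716303596 [ 1.32496239 -2.24071575 -0.05362008]
side t_after 24.050 n 187 ang 182.5 (centroid 181.6) r 69.6 rad 29.3
```

View pics/s15.png

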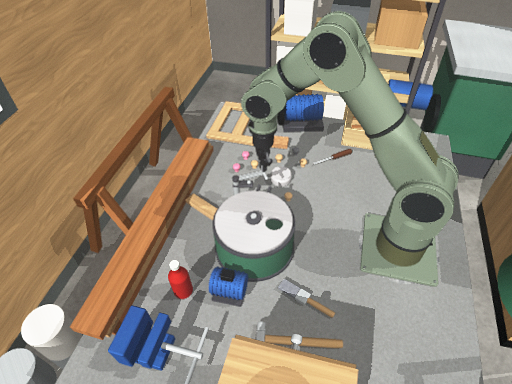

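```bash

python3 -m creep '[[0,-0.25,0,-1.37,0,0.125,0],[0,-0.09,0,-1.37,0,0.125,0]]'
python3 -c "
from ang import *
s,M=R();st();e=np.array(s['eef_pos'])[:2]-[631,-48.6]; print(np.hypot(*e),np.degrees(np.arctan2(e[1],e[0])),np.degrees(yawof(M)),s['moment']);wang('side')"
python3 -m creep '[[0,-0.09,0,-1.1,0,0.1,0]]'
python3 -m creep '[[0,-0.09,0,-1.1,0,0.1,0]]'
python3 -c "
from ang import *
s,M=R();st();e=np.array(s['eef_pos'])[:2]-[631,-48.6]; print(np.hypot(*e),np.degrees(np.arctan2(e[1],e[0])),np.degrees(yawof(M)),s['moment']);wang('side','s16.png');wang('scene','sc16.png')"

```

```text
time_s: 24.3
eef_pos: [530.6, -85.4, 171.2]
orientation: [-0.126, 0.124, -0.696, 0.696]
ft_force: [6.0, 0.1, 6.2]
opening: 13.2
t 24.3 p [530.6 -85.4 171.2] f [6.  0.1 6.2] op 13.2
axes cols [[-0.937, 0.003, 0.348], [-0.348, -0.0, -0.937], [-0.003, -1.0, 0.002]]
106.94609551160464 -159.8925526722737 -69.6332874125037 [ 0.01962729 -1.35686205 -0.03056871]
side t_after 24.350 n 187 ang 182.5 (centroid 181.3) r 69.6 rad 29.3
time_s: 24.48
eef_pos: [527.6, -75.0, 171.1]
orientation: [-0.092, 0.09, -0.701, 0.702]
ft_force: [3.4, 0.8, 8.9]
opening: 13.0
time_s: 24.6
eef_pos: [525.6, -63.7, 171.1]
orientation: [-0.056, 0.054, -0.705, 0.705]
ft_force: [3.1, 0.3, 8.5]
opening: 13.4
t 24.6 p [525.6 -63.7 171.1] f [3.1 0.3 8.5] op 13.4
axes cols [[-0.988, 0.003, 0.156], [-0.156, 0.0, -0.988], [-0.003, -1.0, 0.0]]
106.49627780954026 -171.8627975277425 -81.03516870960213 [ 0.04521583 -0.61568717 -0.12592858]
side t_after 24.650 n 184 ang 181.5 (centroid 181.0) r 70.1 rad 28.8
scene t_after 24.700 n 158 ang 181.2 (centroid 182.7) r 69.4 rad 28.8
```

```bash
python3 - <<'E'
import cv2
a=cv2.imread('pics/s16.png')[140:280,190:320]; b=cv2.imread('pics/sc16.png')[120:260,200:340]
cv2.imwrite('pics/cmp3.png',cv2.hconcat([cv2.resize(a,(390,420)),cv2.resize(b,(400,420))]))
E
```

```text
(no output)
```

View pics/cmp3.png

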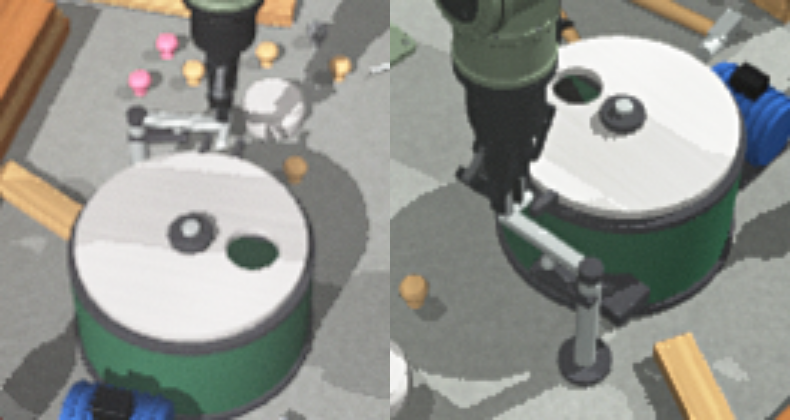

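```bash

python3 -m creep '[[0,-0.05,0,-0.8,0,0.07,0]]'
python3 -m creep '[[0,-0.05,0,-0.6,0,0.05,0]]'
python3 -m creep '[[0,0,0,-0.4,0,0.04,0]]'
python3 -c "
from ang import *
s,M=R();st();e=np.array(s['eef_pos'])[:2]-[631,-48.6]; print(np.hypot(*e),np.degrees(np.arctan2(e[1],e[0])),np.degrees(yawof(M)),s['moment']);wang('side')"

```

```text
time_s: 24.82
eef_pos: [524.9, -56.0, 171.1]
orientation: [-0.032, 0.03, -0.706, 0.706]
ft_force: [2.7, -1.2, 6.7]
opening: 13.1
time_s: 24.95
eef_pos: [524.9, -53.7, 171.2]
orientation: [-0.014, 0.011, -0.705, 0.709]
ft_force: [5.6, -46.4, 4.1]
opening: 13.1
time_s: 25.08
eef_pos: [525.2, -53.6, 171.4]
orientation: [0.001, -0.004, -0.703, 0.711]
ft_force: [8.8, -63.4, -1.1]
opening: 13.1
t 25.07 p [525.2 -53.6 171.4] f [  8.8 -63.4  -1.1] op 13.1
axes cols [[-1.0, 0.005, -0.007], [0.007, -0.01, -1.0], [-0.005, -1.0, 0.01]]
105.89833038093651 -177.3202123672928 -90.4126632225259 [-12.86158833  -1.81160683   0.23944019]
side t_after 25.125 n 188 ang 182.0 (centroid 181.4) r 69.9 rad 29.1
```

```bash

python3 -m creep '[[0,0,0,0.7,0,-0.04,0],[0.5,0,0,0,0,0,0],[0.5,0,0,0,0,0,0],[0.5,0,0,0,0,0,0]]'
python3 -c "
from ang import *
st();wang('side')"
python3 -m creep '[[0.5,0,-3,0,0,0,0],[0.5,0,-3,0,0,0,0],[0.5,-3,-2,3,0,0,0],[0.5,-3,0,3,0,0,0],[0.5,0,0,0,0,0,0]]'
python3 -c "
from ang import *
st();wang('side','s17.png');wang('scene','sc17.png');cap('wrist','w17.png')"
python3 - <<'E'
import cv2
a=cv2.imread('pics/s17.png')[140:280,190:320]; b=cv2.imread('pics/sc17.png')[120:260,200:340]
cv2.imwrite('pics/cmp4.png',cv2.hconcat([cv2.resize(a,(390,420)),cv2.resize(b,(400,420))]))
E
```

```text
time_s: 25.62
eef_pos: [523.7, -52.4, 170.0]
orientation: [0.014, -0.014, 0.707, -0.707]
ft_force: [0.1, 0.6, 0.2]
opening: 42.6
t 25.62 p [523.7 -52.4 170. ] f [0.1 0.6 0.2] op 42.6
axes cols [[-0.999, -0.0, 0.04], [-0.04, 0.0, -0.999], [0.0, -1.0, -0.0]]
side t_after 25.675 n 186 ang 182.5 (centroid 181.5) r 69.3 rad 29.1
time_s: 26.3
eef_pos: [586.9, -112.3, 249.2]
orientation: [-0.013, 0.013, -0.707, 0.707]
ft_force: [-0.7, 2.0, -0.7]
opening: 42.7
t 26.3 p [ 586.9 -112.3  249.2] f [-0.7  2.  -0.7] op 42.7
axes cols [[-0.999, -0.0, 0.038], [-0.038, -0.001, -0.999], [0.0, -1.0, 0.001]]
side t_after 26.350 n 193 ang 182.8 (centroid 181.9) r 69.5 rad 29.5
scene t_after 26.400 n 138 ang 180.0 (centroid 179.2) r 67.2 rad 26.6
```

View pics/cmp4.png

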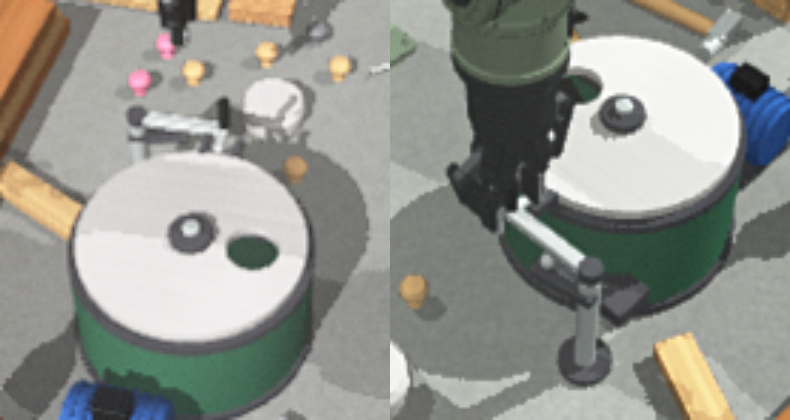

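View pics/w17.png

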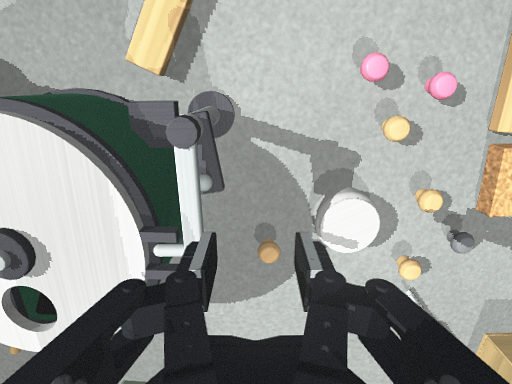

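```bash

python3 -m creep '[[0.5,0,-3,4,0,0,0],[0.5,0,-2,4,0,0,0],[0.5,0,0,0,0,0,0]]'
python3 -c "
from ang import *
st();p,d,c=cap('wrist','w18.png')
cv2.imwrite('pics/w18z.png',cv2.resize(p[0:300,0:260],(693,800)[::1] if 0 else (520,600),interpolation=cv2.INTER_CUBIC))
v,u=np.nonzero(d>0);P=cloud(c,d,np.c_[u,v])
m=(P[:,2]>198)&(P[:,2]<212)&(np.hypot(P[:,0]-524,P[:,1]+52)<40); print('pin',m.sum(),P[m].mean(0),P[m].min(0),P[m].max(0),u[m].mean(),v[m].mean())
"
```

```text
time_s: 26.82
eef_pos: [588.9, -192.8, 301.2]
orientation: [-0.014, 0.012, -0.706, 0.708]
ft_force: [-1.0, 0.3, -1.4]
opening: 42.6
t 26.82 p [ 588.9 -192.8  301.2] f [-1.   0.3 -1.4] op 42.6
axes cols [[-0.999, 0.002, 0.037], [-0.037, -0.002, -0.999], [-0.001, -1.0, 0.002]]
pin 187 [523.82185471 -56.69211602 203.86504219] [515.81903536 -62.24625441 198.32271816] [528.99419687 -48.9059785  206.77498993] 110.1711229946524 246.68449197860963
```

View pics/w18z.png

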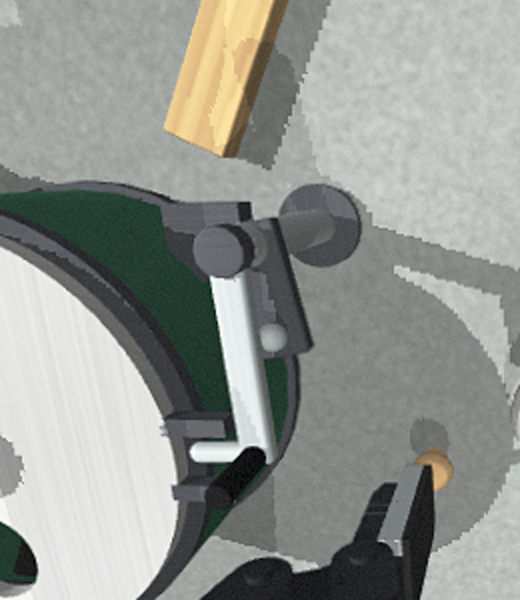

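Wrist view: the tongue lies between the lugs, the arm met a firm stop, and its direction matches the polisher's x axis, so it is seated. Now the knobs, measured from the wrist camera.

```bash

cat > kn.py <<'E'
from ang import *
def knobs(f=None,n='wrist'):
    p,d,c=cap(n,f)
    hsv=cv2.cvtColor(p,cv2.COLOR_BGR2HSV)
    v,u=np.nonzero(d>0);uv=np.c_[u,v];P=cloud(c,d,uv)
    h=hsv[v,u]
    m=(h[:,0]>8)&(h[:,0]<25)&(h[:,1]>70)&(P[:,2]>10)&(P[:,2]<45)
    im=np.zeros(d.shape,np.uint8);im[v[m],u[m]]=255
    nn,lab,stt,_=cv2.connectedComponentsWithStats(im)
    for k in range(1,nn):
        if 20<stt[k][4]<3000:
            s=(lab[v,u]==k)&(P[:,2]>14); 
            if not s.any(): continue
            q=P[s]; hi=q[q[:,2]>q[:,2].max()-10]
            ce,ra=cv2.minEnclosingCircle(onz(c,uv[s],24)[:,:2].astype(np.float32))
            print('px',u[s].mean().round(),v[s].mean().round(),'n',s.sum(),'top mean',hi.mean(0).round(1),'circ',np.round(ce,1),round(ra,1),'zmax',q[:,2].max().round(0))
    st(); return p
if __name__=='__main__':
    import sys; knobs(sys.argv[1])
E
python3 kn.py w19.png
```

```text
px 111.0 35.0 n 2743 top mean [732.3   7.9  22.3] circ [735.4   5.3] 58.3 zmax 26.0
px 324.0 123.0 n 404 top mean [ 628.1 -285.1   32. ] circ [ 627.1 -286.3] 16.5 zmax 36.0
px 435.0 170.0 n 2596 top mean [ 566.1 -463.8   30.4] circ [ 563.6 -465.3] 60.3 zmax 33.0
px 360.0 189.0 n 348 top mean [ 533.3 -350.9   31.7] circ [ 530.6 -352.9] 17.5 zmax 36.0
px 220.0 234.0 n 215 top mean [ 448.5 -139.2   30.7] circ [ 444.5 -136.4] 17.5 zmax 35.0
px 348.0 252.0 n 289 top mean [ 423.  -347.4   31.9] circ [ 420.  -349.3] 18.5 zmax 37.0
px 0.0 322.0 n 7 top mean [223.4 301.6  14.6] circ [233.3 290.8] 12.1 zmax 15.0
px 477.0 325.0 n 845 top mean [ 269.5 -620.5   40. ] circ [ 262.8 -624. ] 85.0 zmax 45.0
px 395.0 332.0 n 25 top mean [ 251.3 -464.6   26.5] circ [ 247.7 -466.4] 18.0 zmax 28.0
t 26.93 p [ 589.1 -189.5  299.8] f [ 0.7  0.6 -0.7] op 42.7
axes cols [[-0.999, -0.0, 0.04], [-0.04, 0.001, -0.999], [0.0, -1.0, -0.001]]
```

View pics/w19.png

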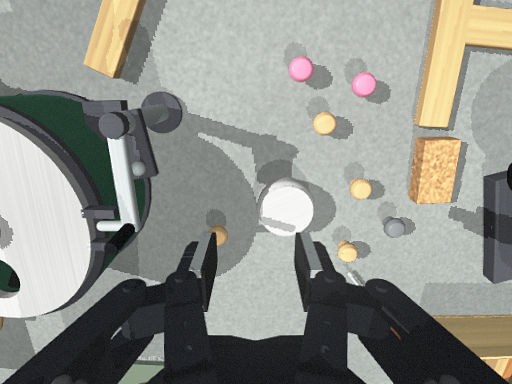

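Candidates in the wrist picture: wood at (324,123), (360,188), (347,252), (219,234); pink at (300,68), (364,84); grey at (395,226). Only the four wood-coloured ones fit, so I'll confirm them in an enlarged crop.

```bash
python3 -c "
import cv2
a=cv2.imread('pics/w19.png')[40:280,190:430]; cv2.imwrite('pics/w19z.png',cv2.resize(a,(600,600),interpolation=cv2.INTER_CUBIC))
from plan import *
plan([(628,-286,120,-88)],0.6)"
```

```text
[[0.6,-0.9,4.5,2.5,0,0.0,0],[0.6,-0.9,4.5,2.4,0,0.0,0],[0.6,-0.9,4.5,2.4,0,0.0,0],[0.6,-0.9,4.5,2.4,0,0.0,0]]
```

View pics/w19z.png

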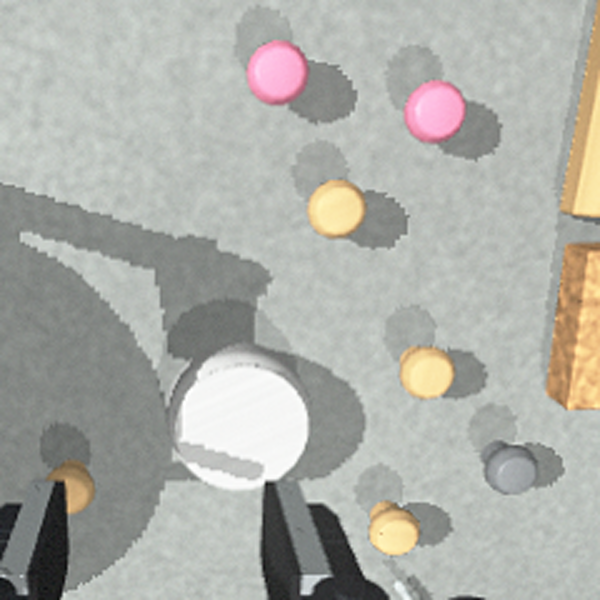

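```bash

python3 -m creep '[[0.65,-0.9,4.5,2.5,0,0,0],[0.65,-0.9,4.5,2.4,0,0,0],[0.65,-0.9,4.5,2.4,0,0,0],[0.65,-0.9,4.5,2.4,0,0,0],[0.65,0,0,0,0,0,0]]' 40
python3 kn.py w20.png
```

```text
time_s: 27.55
eef_pos: [627.7, -285.1, 115.7]
orientation: [0.012, -0.016, 0.708, -0.706]
ft_force: [-1.4, -0.6, 0.5]
opening: 55.5
px 258.0 189.0 n 1114 top mean [ 629.4 -286.4   32.1] circ [ 626.9 -286.4] 16.8 zmax 36.0
px 309.0 288.0 n 77 top mean [ 530.9 -339.2   29. ] circ [ 527.8 -341.9] 12.3 zmax 33.0
t 27.6 p [ 628.7 -284.5  118.5] f [0.5 0.5 0.4] op 55.4
axes cols [[-0.999, -0.002, 0.041], [-0.041, 0.002, -0.999], [0.002, -1.0, -0.002]]
```

View pics/w20.png

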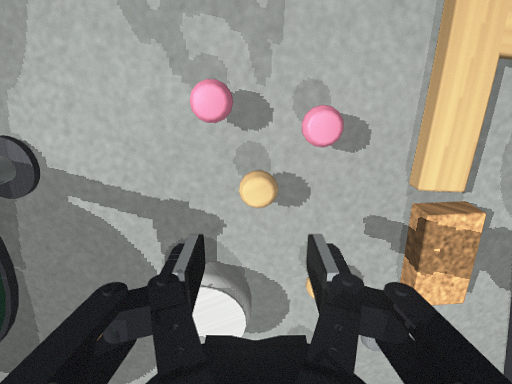

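Aligned with the wood knob at (258,189); descend and grip.

```bash

python3 -m creep '[[0.65,0.1,5,0.15,0,0,0],[0.65,0,4.5,0,0,0,0],[0.65,0,1.9,0,0,0,0],[0.2,0,0,0,0,0,0],[0.2,0,0,0,0,0,0]]' 40
python3 -m creep '[[0.2,0,0,0,0,0,0],[0.2,0,0,0,0,0,0]]'
python3 -m creep '[[0.2,0,-4,0,0,0,0],[0.2,0,-5.5,0,0,0,0],[0.2,0,-6,0,0,0,0],[0.2,0,-4,0,0,0,0]]'
python3 -c "
from ang import *
plan([(560,-100,225,-88),(446,120,225,-88)],0.2)"
```

```text
time_s: 28.22
eef_pos: [629.3, -287.5, 8.2]
orientation: [-0.015, 0.013, -0.707, 0.707]
ft_force: [-0.0, 0.1, -0.8]
opening: 32.6
time_s: 28.48
eef_pos: [629.0, -287.6, 7.5]
orientation: [-0.015, 0.013, -0.707, 0.707]
ft_force: [-0.8, 0.7, 8.9]
opening: 32.3
time_s: 28.98
eef_pos: [628.5, -287.7, 204.7]
orientation: [-0.015, 0.013, -0.707, 0.707]
ft_force: [-0.2, 0.0, -0.8]
opening: 32.1
[[0.2,1.5,-0.5,-4.8,0,0.0,0],[0.2,1.5,-0.5,-4.8,0,0.0,0],[0.2,1.5,-0.5,-4.8,0,0.0,0],[0.2,1.5,-0.5,-4.8,0,0.0,0],[0.2,2.1,0.0,-4.5,0,0.0,0]]
[[0.2,2.1,0.0,-4.5,0,0.0,0],[0.2,2.1,0.0,-4.5,0,0.0,0],[0.2,2.1,0.0,-4.5,0,0.0,0],[0.2,2.1,0.0,-4.5,0,0.0,0]]
```

```bash

python3 -m creep '[[0.2,1.5,-2,-4.8,0,0,0],[0.2,1.5,-1,-4.8,0,0,0],[0.2,1.5,-0.5,-4.8,0,0,0],[0.2,1.5,0,-4.8,0,0,0],[0.2,2.1,0,-4.5,0,0,0]]'
python3 -m creep '[[0.2,2.1,0,-4.5,0,0,0],[0.2,2.1,0,-4.5,0,0,0],[0.2,2.1,0,-4.5,0,0,0],[0.2,2.1,0,-4.5,0,0,0],[0.2,0,0,0,0,0,0]]'
python3 -c "
from ang import *
st();cap('wrist','w21.png');plan([(445,119,176,-88)],0.2)"
```

```text
time_s: 29.6
eef_pos: [537.2, -52.2, 236.7]
orientation: [0.015, -0.014, 0.707, -0.707]
ft_force: [0.5, 0.4, -0.4]
opening: 32.2
time_s: 30.22
eef_pos: [445.4, 125.8, 236.7]
orientation: [0.016, -0.016, 0.708, -0.706]
ft_force: [-0.2, -1.7, -0.5]
opening: 32.2
t 30.23 p [445.4 125.8 236.7] f [-0.2 -1.7 -0.5] op 32.2
axes cols [[-0.999, 0.001, 0.045], [-0.045, 0.002, -0.999], [-0.001, -1.0, -0.002]]
[[0.2,0.1,3.0,0.2,0,0.0,0],[0.2,0.1,3.0,0.2,0,0.0,0]]
```

View pics/w21.png

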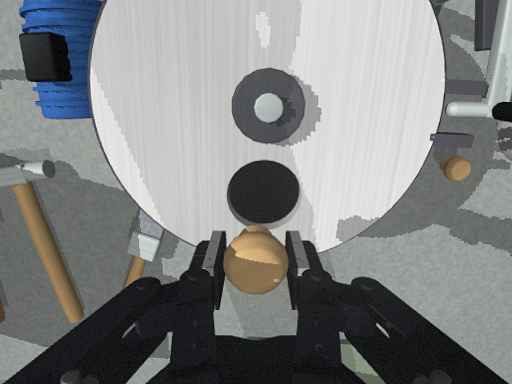

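```bash

python3 -m creep '[[0.2,0.1,3,0.3,0,0,0],[0.2,0,3.2,0.3,0,0,0],[0.2,0,0,0,0,0,0],[0.62,0,0,0,0,0,0],[0.62,0,0,0,0,0,0]]'
python3 -m creep '[[0.62,0,0,0,0,0,0],[0.62,0,-4,0,0,0,0],[0.62,0,-3,0,0,0,0]]'
python3 -c "
from ang import *
st();cap('wrist','w22.png');wang('side','s22.png')"
```

```text
time_s: 30.9
eef_pos: [446.5, 116.7, 175.0]
orientation: [0.015, -0.013, 0.707, -0.707]
ft_force: [0.8, 0.2, 0.4]
opening: 52.6
time_s: 31.28
eef_pos: [446.0, 116.7, 245.6]
orientation: [0.014, -0.014, 0.707, -0.707]
ft_force: [-0.5, 0.3, 0.0]
opening: 53.4
t 31.27 p [446.  116.7 245.6] f [-0.5  0.3  0. ] op 53.4
axes cols [[-0.999, 0.001, 0.04], [-0.04, 0.0, -0.999], [-0.001, -1.0, -0.0]]
side t_after 31.375 n 189 ang 180.3 (centroid 181.5) r 68.4 rad 30.6
```

View pics/w22.png

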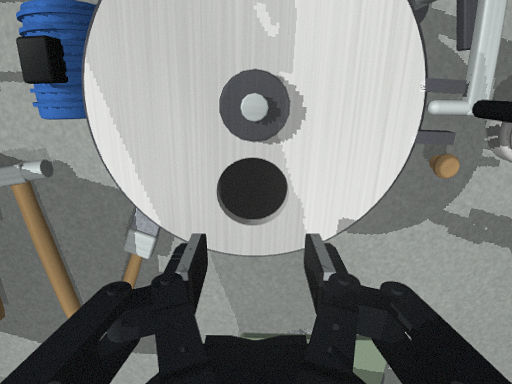

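```bash

python3 -m creep '[[0.65,0,0,5.1,0,0,0],[0.65,0,0,5.1,0,0,0],[0.65,0,0,5.1,0,0,0],[0.65,0,3,5.1,0,0,0],[0.65,0,6,5.0,0,0,0]]'
python3 -m creep '[[0.65,0,3,0,0,0,0],[0.65,0,0,0,0,0,0]]'
python3 kn.py w23.png
```

```text
time_s: 32.0
eef_pos: [456.0, -129.2, 165.5]
orientation: [-0.015, 0.013, -0.707, 0.707]
ft_force: [1.5, 0.2, -0.4]
opening: 55.2
time_s: 32.25
eef_pos: [454.7, -127.1, 134.5]
orientation: [0.013, -0.015, 0.707, -0.707]
ft_force: [0.3, -0.1, 0.9]
opening: 55.1
px 504.0 110.0 n 418 top mean [ 528.9 -340.5   27.8] circ [ 529.9 -348.8] 16.2 zmax 33.0
px 263.0 194.0 n 943 top mean [ 445.3 -133.8   32.1] circ [ 442.7 -134.1] 16.9 zmax 36.0
px 478.0 224.0 n 774 top mean [ 421.7 -344.9   31.4] circ [ 418.  -349.2] 20.6 zmax 35.0
px 504.0 329.0 n 491 top mean [ 279.9 -432.5   22.1] circ [ 273.4 -435. ] 42.5 zmax 27.0
t 32.3 p [ 455.4 -126.8  135.9] f [-0.3  0.4  0. ] op 55.7
axes cols [[-0.999, -0.001, 0.04], [-0.04, 0.001, -0.999], [0.001, -1.0, -0.001]]
```

View pics/w23.png

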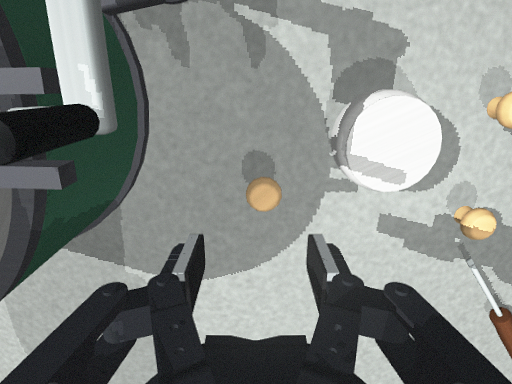

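```bash

python3 -m creep '[[0.65,0.5,2,0.4,0,0,0],[0.65,0.5,5,0.3,0,0,0],[0.65,0,4.5,0,0,0,0],[0.65,0,1.6,0,0,0,0],[0.2,0,0,0,0,0,0]]'
python3 -m creep '[[0.2,0,0,0,0,0,0],[0.2,0,0,0,0,0,0],[0.2,0,0,0,0,0,0]]'
python3 -m creep '[[0.2,0,-5,0,0,0,0],[0.2,0,-6,0,0,0,0],[0.2,0,-6,-1,0,0,0],[0.2,0,-4.5,-4,0,0,0]]'
python3 -c "
from ang import *
st();plan([(446,118,230,-88)],0.2)"
```

```text
time_s: 32.92
eef_pos: [446.4, -134.3, 5.6]
orientation: [0.014, -0.014, 0.707, -0.707]
ft_force: [0.0, -0.2, -0.1]
opening: 38.5
time_s: 33.3
eef_pos: [446.7, -134.6, 6.2]
orientation: [-0.015, 0.013, -0.707, 0.707]
ft_force: [-0.1, 0.8, 14.1]
opening: 32.6
time_s: 33.8
eef_pos: [444.0, -85.3, 223.1]
orientation: [-0.014, 0.012, -0.707, 0.707]
ft_force: [1.2, 0.4, -0.6]
opening: 32.5
t 33.8 p [444.  -85.3 223.1] f [ 1.2  0.4 -0.6] op 32.5
axes cols [[-0.999, 0.003, 0.037], [-0.037, -0.001, -0.999], [-0.003, -1.0, 0.001]]
[[0.2,-0.2,-0.2,-5.1,0,0.0,0],[0.2,-0.2,-0.2,-5.1,0,0.0,0],[0.2,-0.2,-0.2,-5.1,0,0.0,0],[0.2,-0.2,-0.2,-5.1,0,0.0,0]]
```

```bash

python3 -m creep '[[0.2,-0.2,-0.2,-5.1,0,0,0],[0.2,-0.2,-0.2,-5.1,0,0,0],[0.2,-0.2,0,-5.1,0,0,0],[0.2,-0.2,0,-5.1,0,0,0],[0.2,0,0,0,0,0,0]]'
python3 -c "
from ang import *
st();cap('wrist','w24.png');plan([(446,118,174,-88)],0.2)"
```

```text
time_s: 34.42
eef_pos: [443.2, 123.1, 224.5]
orientation: [0.016, -0.016, 0.708, -0.706]
ft_force: [0.2, -0.5, 0.0]
opening: 32.2
t 34.42 p [443.2 123.1 224.5] f [ 0.2 -0.5  0. ] op 32.2
axes cols [[-0.999, 0.001, 0.045], [-0.045, 0.002, -0.999], [-0.001, -1.0, -0.002]]
[[0.2,-0.2,5.1,0.3,0,0.01,0]]
```

View pics/w24.png

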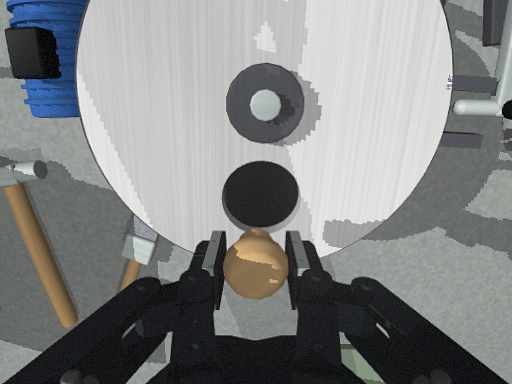

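```bash

python3 -m creep '[[0.2,-0.3,2.5,0.3,0,0,0],[0.2,0,2.5,0,0,0,0],[0.2,0,0,0,0,0,0],[0.62,0,0,0,0,0,0],[0.62,0,0,0,0,0,0]]'
python3 -m creep '[[0.62,0,0,0,0,0,0],[0.62,0,-4,0,0,0,0],[0.62,0,-3,0,0,0,0]]'
python3 -c "
from ang import *
st();cap('wrist','w25.png');wang('side','s25.png')
plan([(430,-200,245,-88),(421,-335,150,-88)],0.65)"
```

```text
time_s: 35.1
eef_pos: [447.3, 116.6, 174.9]
orientation: [0.014, -0.013, 0.707, -0.707]
ft_force: [-0.3, -0.7, -0.3]
opening: 52.9
time_s: 35.48
eef_pos: [447.0, 116.6, 245.5]
orientation: [0.014, -0.014, 0.707, -0.707]
ft_force: [0.3, -0.5, 0.2]
opening: 53.1
t 35.48 p [447.  116.6 245.5] f [ 0.3 -0.5  0.2] op 53.1
axes cols [[-0.999, 0.001, 0.04], [-0.04, 0.0, -0.999], [-0.001, -1.0, -0.0]]
side t_after 35.575 n 183 ang 182.5 (centroid 180.9) r 69.6 rad 29.3
[[0.65,0.5,0.0,5.3,0,0.0,0],[0.65,0.5,0.0,5.3,0,0.0,0],[0.65,0.5,0.0,5.3,0,0.0,0],[0.65,0.5,0.0,5.3,0,0.0,0],[0.65,0.5,0.0,5.3,0,0.0,0]]
[[0.65,0.5,0.0,5.3,0,0.0,0],[0.65,0.5,3.2,4.5,0,-0.0,0],[0.65,0.5,3.2,4.5,0,-0.0,0],[0.65,0.5,3.2,4.5,0,-0.0,0]]
```

View pics/w25.png

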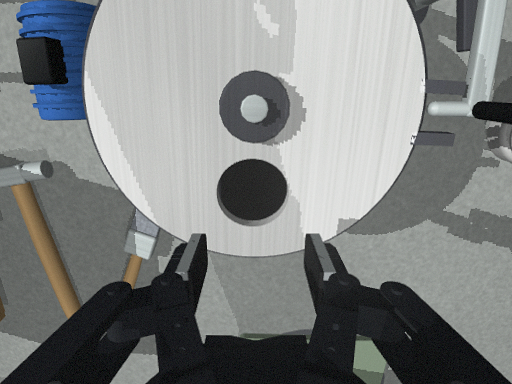

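```bash

python3 -m creep '[[0.65,0.4,0,5.3,0,0,0],[0.65,0.4,0,5.3,0,0,0],[0.65,0.4,0,5.3,0,0,0],[0.65,0.4,0,5.3,0,0,0],[0.65,0.4,0,5.3,0,0,0]]'
python3 -m creep '[[0.65,0.4,0,5.3,0,0,0],[0.65,0.4,3.2,4.5,0,0,0],[0.65,0.4,3.2,4.5,0,0,0],[0.65,0.4,3.2,4.5,0,0,0],[0.65,0,0,0,0,0,0]]'
python3 kn.py w26.png
```

```text
time_s: 36.2
eef_pos: [437.2, -150.5, 243.6]
orientation: [0.014, -0.014, 0.707, -0.707]
ft_force: [0.4, -0.5, -0.5]
opening: 55.1
time_s: 36.83
eef_pos: [426.9, -339.7, 145.2]
orientation: [0.011, -0.014, 0.707, -0.707]
ft_force: [0.7, 0.7, 0.3]
opening: 55.3
px 277.0 60.0 n 1253 top mean [ 530.8 -353.    31.9] circ [ 531.2 -353.5] 16.4 zmax 36.0
px 266.0 185.0 n 879 top mean [ 422.  -348.6   32. ] circ [ 419.6 -349. ] 16.7 zmax 36.0
px 477.0 316.0 n 1303 top mean [ 269.5 -601.3   40. ] circ [ 262.7 -606.6] 56.2 zmax 45.0
px 366.0 340.0 n 128 top mean [ 229.3 -478.7   25.3] circ [ 229.2 -479.6] 12.7 zmax 28.0
px 399.0 380.0 n 41 top mean [ 154.2 -539.4   22.6] circ [ 159.4 -537.2] 8.8 zmax 28.0
t 36.88 p [ 428.  -338.   146.5] f [0.7 1.2 1.1] op 55.6
axes cols [[-0.999, -0.002, 0.038], [-0.038, 0.001, -0.999], [0.002, -1.0, -0.001]]
```

View pics/w26.png

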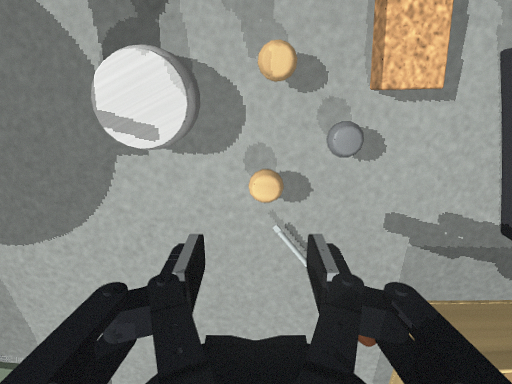

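```bash

python3 -m creep '[[0.65,0.3,2,0.5,0,0,0],[0.65,0.2,5,0.5,0,0,0],[0.65,0,5,0,0,0,0],[0.65,0,2.1,0,0,0,0],[0.2,0,0,0,0,0,0]]'
python3 -m creep '[[0.2,0,0,0,0,0,0],[0.2,0,0,0,0,0,0],[0.2,0,0,0,0,0,0]]'
python3 -m creep '[[0.2,0,-5,0,0,0,0],[0.2,0,-6,0,0,0,0],[0.2,0,-6,0,0,0,0],[0.2,0,-5,-4,0,0,0]]'
python3 -c "
from ang import *
st();plan([(446,118,230,-88)],0.2)"
```

```text
time_s: 37.5
eef_pos: [424.5, -346.4, 6.4]
orientation: [0.014, -0.015, 0.707, -0.706]
ft_force: [0.1, -1.3, 1.7]
opening: 38.6
time_s: 37.88
eef_pos: [424.7, -347.7, 7.6]
orientation: [-0.014, 0.014, -0.707, 0.707]
ft_force: [0.1, -0.1, 0.1]
opening: 32.7
time_s: 38.38
eef_pos: [422.4, -309.8, 228.2]
orientation: [-0.014, 0.012, -0.706, 0.708]
ft_force: [1.3, 1.6, -0.6]
opening: 32.5
t 38.38 p [ 422.4 -309.8  228.2] f [ 1.3  1.6 -0.6] op 32.5
axes cols [[-0.999, 0.002, 0.037], [-0.037, -0.002, -0.999], [-0.002, -1.0, 0.002]]
[[0.2,-0.5,-0.0,-5.3,0,0.0,0],[0.2,-0.5,-0.0,-5.3,0,0.0,0],[0.2,-0.5,-0.0,-5.3,0,0.0,0],[0.2,-0.5,-0.0,-5.3,0,0.0,0],[0.2,-0.5,-0.0,-5.3,0,0.0,0]]
[[0.2,-0.5,-0.0,-5.3,0,0.0,0],[0.2,-0.5,-0.0,-5.3,0,0.0,0],[0.2,-0.5,-0.0,-5.3,0,0.0,0]]
```

```bash

python3 -m creep '[[0.2,-0.5,0,-5.3,0,0,0],[0.2,-0.5,0,-5.3,0,0,0],[0.2,-0.5,0,-5.3,0,0,0],[0.2,-0.5,0,-5.3,0,0,0],[0.2,-0.5,0,-5.3,0,0,0]]'
python3 -m creep '[[0.2,-0.5,0,-5.3,0,0,0],[0.2,-0.5,0,-5.3,0,0,0],[0.2,-0.5,0,-5.3,0,0,0],[0.2,0,0,0,0,0,0]]'
python3 -c "
from ang import *
st();cap('wrist','w27.png');plan([(446,118,174,-88)],0.2)"
```

```text
time_s: 39.0
eef_pos: [437.2, -41.1, 226.1]
orientation: [0.014, -0.014, 0.707, -0.707]
ft_force: [2.2, -0.1, -0.2]
opening: 32.4
time_s: 39.5
eef_pos: [445.5, 120.4, 225.8]
orientation: [0.016, -0.016, 0.707, -0.706]
ft_force: [-0.7, -1.7, 0.5]
opening: 32.4
t 39.5 p [445.5 120.4 225.8] f [-0.7 -1.7  0.5] op 32.4
axes cols [[-0.999, 0.0, 0.046], [-0.046, 0.001, -0.999], [-0.0, -1.0, -0.001]]
[[0.2,-0.0,5.2,0.0,0,0.01,0]]
```

View pics/w27.png

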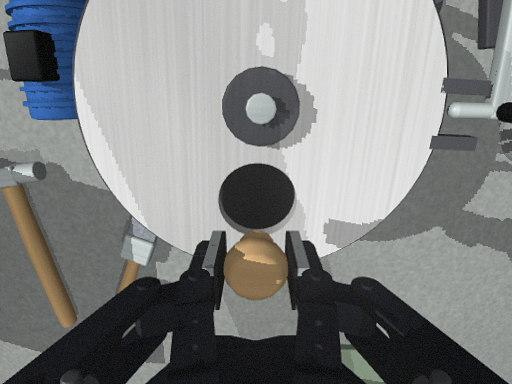

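```bash

python3 -m creep '[[0.2,0,2.5,0.1,0,0,0],[0.2,0,2.6,0.1,0,0,0],[0.2,0,0,0,0,0,0],[0.62,0,0,0,0,0,0],[0.62,0,0,0,0,0,0]]'
python3 -m creep '[[0.62,0,0,0,0,0,0],[0.62,0,-4,0,0,0,0],[0.62,0,-3,0,0,0,0]]'
python3 -c "
from ang import *
st();cap('wrist','w28.png');wang('side','s28.png')
plan([(530,-340,150,-88)],0.65)"
```

```text
time_s: 40.17
eef_pos: [446.4, 114.6, 175.6]
orientation: [0.014, -0.013, 0.707, -0.707]
ft_force: [-0.6, 0.2, -0.6]
opening: 53.4
time_s: 40.55
eef_pos: [446.1, 114.7, 246.3]
orientation: [0.014, -0.014, 0.707, -0.707]
ft_force: [0.6, 0.1, -0.4]
opening: 53.2
t 40.55 p [446.1 114.7 246.3] f [ 0.6  0.1 -0.4] op 53.2
axes cols [[-0.999, 0.001, 0.04], [-0.04, 0.0, -0.999], [-0.001, -1.0, -0.0]]
side t_after 40.650 n 184 ang 184.1 (centroid 181.2) r 71.0 rad 31.6
[[0.65,-0.7,1.1,5.1,0,0.0,0],[0.65,-0.7,1.1,5.1,0,0.0,0],[0.65,-0.7,1.1,5.1,0,0.0,0],[0.65,-0.7,1.1,5.1,0,0.0,0],[0.65,-0.7,1.1,5.1,0,0.0,0]]
[[0.65,-0.7,1.1,5.1,0,0.0,0],[0.65,-0.7,1.1,5.1,0,0.0,0],[0.65,-0.7,1.1,5.1,0,0.0,0],[0.65,-0.7,1.1,5.1,0,0.0,0]]
```

View pics/w28.png

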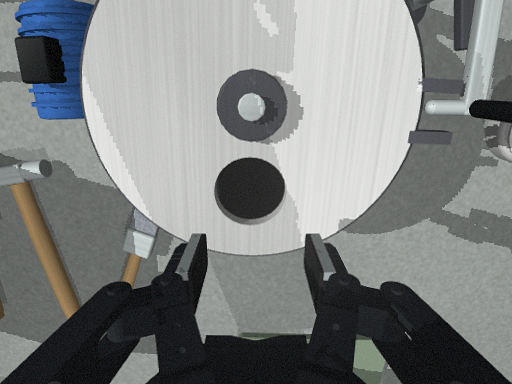

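```bash

python3 -m creep '[[0.65,-0.7,0,5.1,0,0,0],[0.65,-0.7,0,5.1,0,0,0],[0.65,-0.7,0,5.1,0,0,0],[0.65,-0.7,0,5.1,0,0,0],[0.65,-0.7,0,5.1,0,0,0]]'
python3 -m creep '[[0.65,-0.7,1,5.1,0,0,0],[0.65,-0.7,2,5.1,0,0,0],[0.65,-0.7,3,5.1,0,0,0],[0.65,-0.7,4,5.1,0,0,0],[0.65,0,0,0,0,0,0]]'
python3 kn.py w29.png
```

```text
time_s: 41.28
eef_pos: [491.1, -140.3, 244.4]
orientation: [0.014, -0.014, 0.707, -0.707]
ft_force: [1.1, -0.3, 1.0]
opening: 55.6
time_s: 41.9
eef_pos: [524.6, -342.0, 142.4]
orientation: [0.011, -0.014, 0.708, -0.706]
ft_force: [-0.4, 1.2, -0.2]
opening: 55.5
px 269.0 172.0 n 941 top mean [ 533.  -353.1   32.2] circ [ 530.9 -353.4] 16.6 zmax 36.0
px 506.0 371.0 n 162 top mean [ 269.5 -680.9   33.4] circ [ 263.7 -682.1] 24.8 zmax 40.0
px 399.0 381.0 n 42 top mean [ 255.6 -539.6   23. ] circ [ 260.3 -537.7] 8.7 zmax 29.0
t 41.95 p [ 525.8 -340.1  144.4] f [-0.5  0.5  0. ] op 55.6
axes cols [[-0.999, -0.002, 0.038], [-0.038, 0.001, -0.999], [0.002, -1.0, -0.002]]
```

View pics/w29.png

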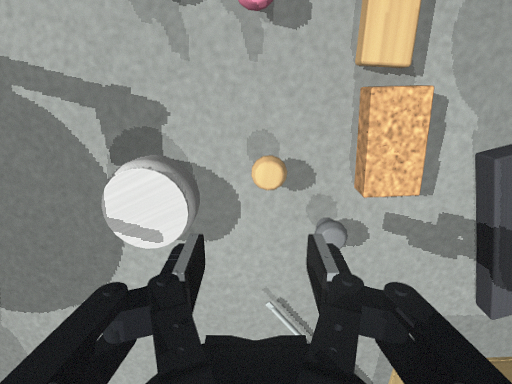

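```bash

python3 -m creep '[[0.6,-0.4,2,0.7,0,0,0],[0.6,-0.4,5,0.5,0,0,0],[0.6,0,5,0,0,0,0],[0.6,0,1.8,0,0,0,0],[0.2,0,0,0,0,0,0]]'
python3 -m creep '[[0.2,0,0,0,0,0,0],[0.2,0,0,0,0,0,0],[0.2,0,0,0,0,0,0]]'
python3 -m creep '[[0.2,0,-5,0,0,0,0],[0.2,0,-6,0,0,0,0],[0.2,0,-6,0,0,0,0],[0.2,0,-5.3,-4,0,0,0]]'
python3 -c "
from ang import *
st();plan([(446,118,235,-88)],0.2)"
```

```text
time_s: 42.58
eef_pos: [535.5, -350.6, 8.4]
orientation: [0.014, -0.014, 0.707, -0.707]
ft_force: [0.8, -0.5, 1.5]
opening: 34.2
time_s: 42.95
eef_pos: [535.7, -351.2, 9.2]
orientation: [-0.014, 0.014, -0.707, 0.707]
ft_force: [0.2, -0.1, -1.2]
opening: 32.2
time_s: 43.45
eef_pos: [533.2, -315.0, 230.8]
orientation: [-0.013, 0.012, -0.706, 0.708]
ft_force: [1.2, 0.8, -0.3]
opening: 32.4
t 43.45 p [ 533.2 -315.   230.8] f [ 1.2  0.8 -0.3] op 32.4
axes cols [[-0.999, 0.001, 0.037], [-0.037, -0.002, -0.999], [-0.001, -1.0, 0.002]]
[[0.2,0.9,-0.1,-5.4,0,0.0,0],[0.2,0.9,-0.1,-5.4,0,0.0,0],[0.2,0.9,-0.1,-5.4,0,0.0,0],[0.2,0.9,-0.1,-5.4,0,0.0,0],[0.2,0.9,-0.1,-5.4,0,0.0,0]]
[[0.2,0.9,-0.1,-5.4,0,0.0,0],[0.2,0.9,-0.1,-5.4,0,0.0,0],[0.2,0.9,-0.1,-5.4,0,0.0,0]]
```

```bash

python3 -m creep '[[0.2,0.9,-0.1,-5.4,0,0,0],[0.2,0.9,-0.1,-5.4,0,0,0],[0.2,0.9,-0.1,-5.4,0,0,0],[0.2,0.9,-0.1,-5.4,0,0,0],[0.2,0.9,-0.1,-5.4,0,0,0]]'
python3 -m creep '[[0.2,0.9,0,-5.4,0,0,0],[0.2,0.9,0,-5.4,0,0,0],[0.2,0.9,0,-5.4,0,0,0],[0.2,0,0,0,0,0,0]]'
python3 -c "
from ang import *
st();cap('wrist','w30.png');plan([(446,118,174,-88)],0.2)"
```

```text
time_s: 44.08
eef_pos: [477.6, -43.8, 233.7]
orientation: [0.014, -0.014, 0.707, -0.707]
ft_force: [1.7, 0.3, 0.3]
opening: 32.5
time_s: 44.58
eef_pos: [443.8, 119.1, 233.5]
orientation: [0.016, -0.016, 0.707, -0.706]
ft_force: [-0.3, -1.3, -0.4]
opening: 32.4
t 44.58 p [443.8 119.1 233.5] f [-0.3 -1.3 -0.4] op 32.4
axes cols [[-0.999, 0.0, 0.046], [-0.046, 0.001, -0.999], [-0.0, -1.0, -0.001]]
[[0.2,-0.1,3.0,-0.1,0,0.0,0],[0.2,-0.1,3.0,-0.1,0,0.0,0]]
```

View pics/w30.png

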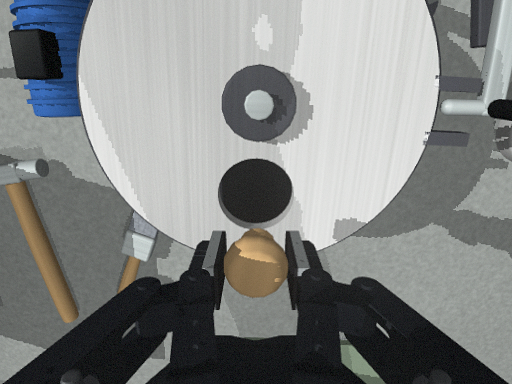

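```bash

python3 -m creep '[[0.2,-0.1,3,0,0,0,0],[0.2,-0.1,3,0,0,0,0],[0.2,0,0,0,0,0,0],[0.62,0,0,0,0,0,0],[0.62,0,0,0,0,0,0]]'
python3 -m creep '[[0.62,0,0,0,0,0,0],[0.62,0,-4,0,0,0,0],[0.62,0,-3,0,0,0,0]]'
python3 -c "
from ang import *
st();cap('wrist','w31.png');wang('side','s31.png');cap('scene','sc31.png')
plan([(480,0,260,-88),(525,-54,260,-88)],0.5)"
```

```text
time_s: 45.25
eef_pos: [447.1, 115.3, 174.3]
orientation: [0.014, -0.013, 0.707, -0.707]
ft_force: [-0.2, -0.1, -0.0]
opening: 53.2
time_s: 45.62
eef_pos: [446.8, 115.4, 244.9]
orientation: [0.014, -0.014, 0.707, -0.707]
ft_force: [-0.1, 0.0, 0.9]
opening: 52.8
t 45.62 p [446.8 115.4 244.9] f [-0.1  0.   0.9] op 52.8
axes cols [[-0.999, 0.001, 0.04], [-0.04, 0.0, -0.999], [-0.001, -1.0, -0.0]]
side t_after 45.725 n 188 ang 184.3 (centroid 181.5) r 69.2 rad 30.8
[[0.5,-0.9,-0.5,3.9,0,0.0,0],[0.5,-0.9,-0.5,3.9,0,0.0,0],[0.5,-1.0,-0.5,3.9,0,0.0,0],[0.5,-2.2,0.0,2.8,0,-0.0,0],[0.5,-2.2,0.0,2.8,0,-0.0,0]]
```

View pics/w31.png

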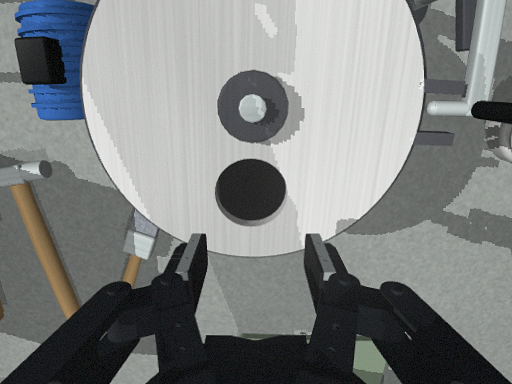

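View pics/sc31.png

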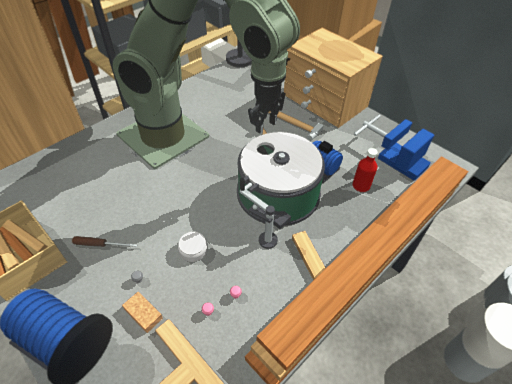

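```bash

python3 -c "
from ang import *
p,d,c=cap('scene'); v,u=np.nonzero(d>0);P=cloud(c,d,np.c_[u,v])
m=(P[:,2]>180)&(P[:,2]<212)&(np.hypot(P[:,0]-524,P[:,1]+54)<30);print(P[m].mean(0),P[m].min(0),P[m].max(0),u[m].mean(),v[m].mean())
cv2.imwrite('pics/sc32z.png',cv2.resize(p[170:240,220:300],None,fx=8,fy=8,interpolation=0))
m=(P[:,2]>172)&(P[:,2]<215)&(np.hypot(P[:,0]-524,P[:,1]+54)<30);print(u[m].min(),u[m].max(),v[m].min(),v[m].max())
"
```

```text
[524.4377865  -58.8474994  195.56548957] [517.4642941  -64.97734929 180.24109983] [529.33041288 -51.14859009 207.18338684] 241.975 181.9
240 244 178 188
```

View pics/sc32z.png

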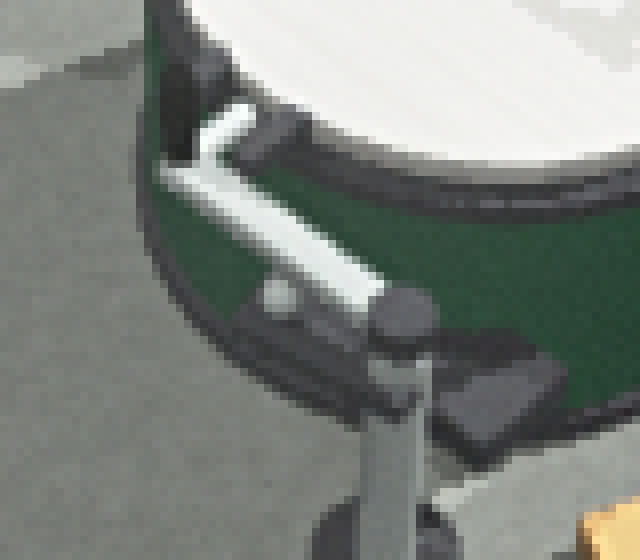

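```bash

python3 -m creep '[[0.5,-0.9,-0.5,3.9,0,0,0],[0.5,-0.9,-0.5,3.9,0,0,0],[0.5,-1.0,-0.5,3.9,0,0,0],[0.5,-2.2,0,2.8,0,0,0],[0.5,-2.2,0,2.6,0,0,0]]' 25
python3 -c "
from ang import *
st();p,d,c=cap('wrist','w33.png')
v,u=np.nonzero(d>0);P=cloud(c,d,np.c_[u,v])
m=(P[:,2]>198)&(P[:,2]<212)&(np.hypot(P[:,0]-524,P[:,1]+52)<30); print('pin',m.sum(),P[m].mean(0),P[m].min(0),P[m].max(0))
plan([(524.5,-54,171,-88)],0.5)"
```

```text
time_s: 46.45
eef_pos: [525.8, -53.6, 257.4]
orientation: [0.013, -0.014, 0.707, -0.707]
ft_force: [0.5, 1.4, 0.2]
opening: 42.8
t 46.45 p [525.8 -53.6 257.4] f [0.5 1.4 0.2] op 42.8
axes cols [[-0.999, -0.001, 0.039], [-0.039, 0.0, -0.999], [0.001, -1.0, -0.0]]
pin 305 [523.33627444 -55.0488805  204.79085501] [515.55570312 -61.7418605  198.06787676] [529.02575198 -48.35288052 207.6872524 ]
[[0.5,0.2,4.3,-0.2,0,0.0,0],[0.5,0.2,4.3,-0.2,0,0.0,0]]
```

View pics/w33.png

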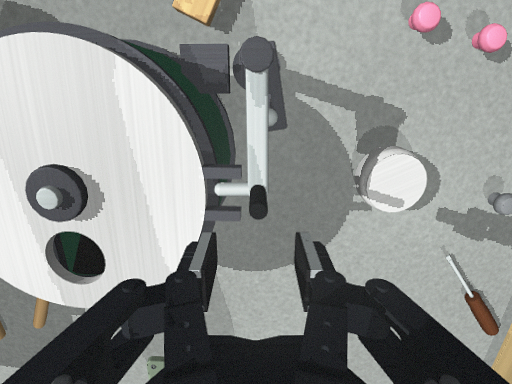

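```bash

python3 -m creep '[[0.5,0.1,4.3,0.05,0,0,0],[0.5,0.1,4.2,0.05,0,0,0],[0,0,0,0,0,0,0],[0,0,0,0,0,0,0],[0,0,0,0,0,0,0]]' 30
python3 -m creep '[[0,0,0,0,0,0,0]]'
python3 -m creep '[[0,-0.03,0,0.8,0,-0.07,0],[0,-0.09,0,1.37,0,-0.125,0],[0,-0.09,0,1.37,0,-0.125,0]]'
python3 -c "
from ang import *
s,M=R();st();e=np.array(s['eef_pos'])[:2]-[631,-48.6]; print(np.hypot(*e),np.degrees(np.arctan2(e[1],e[0])),np.degrees(yawof(M)));wang('side')"

```

```text
time_s: 47.12
eef_pos: [523.5, -54.4, 174.0]
orientation: [-0.014, 0.014, -0.707, 0.707]
ft_force: [2.4, -6.2, -20.2]
opening: 13.1
time_s: 47.25
eef_pos: [523.5, -54.4, 174.0]
orientation: [-0.014, 0.014, -0.707, 0.707]
ft_force: [1.4, -5.7, -20.8]
opening: 12.7
time_s: 47.62
eef_pos: [530.4, -88.6, 174.1]
orientation: [-0.128, 0.128, -0.695, 0.695]
ft_force: [3.1, 0.0, -18.9]
opening: 13.1
t 47.62 p [530.4 -88.6 174.1] f [  3.1   0.  -18.9] op 13.1
axes cols [[-0.935, -0.001, 0.356], [-0.356, -0.0, -0.935], [0.001, -1.0, 0.0]]
108.30420963477476 -158.31047783243847 -69.14982649960247
side t_after 47.675 n 191 ang 182.5 (centroid 181.8) r 69.6 rad 29.3
```

```bash

python3 -m creep '[[0,-0.09,0.2,1.37,0,-0.125,0],[0,-0.09,0,1.37,0,-0.125,0],[0,-0.09,0,1.37,0,-0.125,0],[0,-0.09,0,1.37,0,-0.125,0]]'
python3 -c "
from ang import *
s,M=R();st();e=np.array(s['eef_pos'])[:2]-[631,-48.6]; print(np.hypot(*e),np.degrees(np.arctan2(e[1],e[0])),np.degrees(yawof(M)));wang('side')"

```

```text
time_s: 48.18
eef_pos: [562.3, -133.9, 173.4]
orientation: [-0.296, 0.295, -0.642, 0.643]
ft_force: [-0.9, -0.7, 5.1]
opening: 12.9
t 48.17 p [ 562.3 -133.9  173.4] f [-0.9 -0.7  5.1] op 12.9
axes cols [[-0.651, 0.002, 0.759], [-0.759, -0.002, -0.651], [0.0, -1.0, 0.002]]
109.50488355587868 -128.82467505279095 -40.57982111916769
side t_after 48.225 n 187 ang 182.5 (centroid 181.3) r 69.6 rad 29.3
```

```bash

python3 -m creep '[[0,-0.09,0,1.37,0,-0.125,0],[0,-0.09,0,1.37,0,-0.125,0],[0,-0.05,0,0.7,0,-0.06,0]]'
python3 -m creep '[[0,0,0,0.4,0,-0.035,0]]'
python3 -m creep '[[0,0,0,0.3,0,-0.03,0]]'
python3 -c "
from ang import *
s,M=R();st();e=np.array(s['eef_pos'])[:2]-[631,-48.6]; print(np.hypot(*e),np.degrees(np.arctan2(e[1],e[0])),np.degrees(yawof(M)), np.array(s['ft_force'])@M)"

```

```text
time_s: 48.6
eef_pos: [592.0, -151.7, 173.4]
orientation: [-0.391, 0.391, -0.588, 0.59]
ft_force: [-2.6, -1.6, 6.3]
opening: 13.0
time_s: 48.72
eef_pos: [595.5, -153.0, 173.4]
orientation: [-0.401, 0.401, -0.582, 0.584]
ft_force: [-2.3, -1.8, 6.2]
opening: 13.2
time_s: 48.85
eef_pos: [598.2, -153.9, 173.5]
orientation: [-0.409, 0.409, -0.576, 0.578]
ft_force: [-2.3, -1.0, 5.5]
opening: 12.9
t 48.85 p [ 598.2 -153.9  173.5] f [-2.3 -1.   5.5] op 12.9
axes cols [[-0.33, 0.002, 0.944], [-0.944, -0.002, -0.33], [0.001, -1.0, 0.002]]
110.30144287854303 -107.28004208441584 -19.25450888481897 [ 1.66488222 -5.46043606 -1.80421766]
```

```bash

python3 -m creep '[[0,0,0,0.25,0,-0.025,0]]'
python3 -m creep '[[0,-0.02,0,0.2,0,-0.02,0]]'
python3 -m creep '[[0,-0.02,0,0.2,0,-0.02,0]]'
python3 -c "
from ang import *
s,M=R();st();e=np.array(s['eef_pos'])[:2]-[631,-48.6]; print(np.hypot(*e),np.degrees(np.arctan2(e[1],e[0])),np.degrees(yawof(M)), np.array(s['ft_force'])@M)"

```

```text
time_s: 48.98
eef_pos: [600.6, -154.7, 173.5]
orientation: [-0.417, 0.416, -0.57, 0.572]
ft_force: [-1.5, -1.5, 5.3]
opening: 12.8
time_s: 49.1
eef_pos: [602.5, -155.3, 173.4]
orientation: [-0.422, 0.422, -0.566, 0.568]
ft_force: [-9.7, -1.1, 7.1]
opening: 12.8
time_s: 49.22
eef_pos: [602.6, -155.4, 173.2]
orientation: [0.427, -0.429, 0.563, -0.563]
ft_force: [-23.2, 2.0, 18.7]
opening: 13.0
t 49.23 p [ 602.6 -155.4  173.2] f [-23.2   2.   18.7] op 13.0
axes cols [[-0.268, -0.003, 0.963], [-0.963, -0.002, -0.268], [0.002, -1.0, -0.002]]
110.46263538510293 -104.87669606910893 -15.564126754477579 [  4.30751765 -18.62057476 -22.89370448]
```

```bash

python3 -m creep '[[0,0,0,-0.2,0,0,0],[0.45,0,0,0,0,0,0],[0.45,0,0,0,0,0,0],[0.45,0,-4,0,0,0,0],[0.45,0,-5,0,0,0,0]]'
python3 -c "
from ang import *
st();p,d,c=cap('wrist','w34.png')
v,u=np.nonzero(d>0);P=cloud(c,d,np.c_[u,v])
m=(P[:,2]>198)&(P[:,2]<212)&(np.hypot(P[:,0]-602,P[:,1]+155)<30); print('pin',m.sum(),P[m].mean(0))
plan([(540,-60,265,20),(441,33,200,60)],0)"
```

```text
time_s: 49.85
eef_pos: [601.8, -154.0, 262.2]
orientation: [0.428, -0.428, 0.563, -0.563]
ft_force: [-1.0, -0.6, 0.2]
opening: 38.5
t 49.85 p [ 601.8 -154.   262.2] f [-1.  -0.6  0.2] op 38.5
axes cols [[-0.268, -0.001, 0.964], [-0.964, 0.0, -0.268], [-0.0, -1.0, -0.001]]
pin 292 [ 601.75937662 -154.06724736  204.86253343]
[[0,-1.8,0.1,-2.2,0,-0.16,0],[0,-2.2,0.1,-1.9,0,-0.16,0],[0,-2.4,0.1,-1.5,0,-0.16,0],[0,-2.6,0.1,-1.1,0,-0.16,0],[0,-3.0,1.6,-1.5,0,-0.17,0]]
[[0,-3.3,1.6,-1.0,0,-0.17,0],[0,-3.4,1.6,-0.4,0,-0.17,0],[0,-3.4,1.6,0.2,0,-0.17,0]]
```

View pics/w34.png

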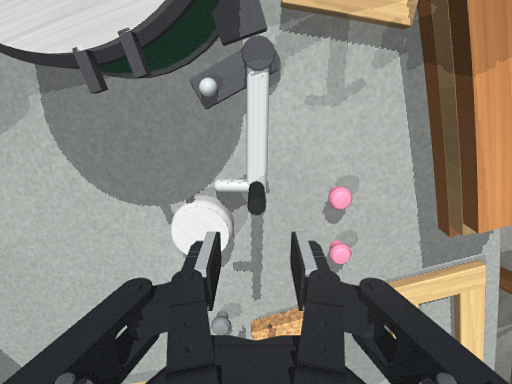

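```bash

python3 -c "
from ang import *
plan([(520,-60,265,-28),(441,33,200,-40)],0)"
```

```text
[[0,-2.3,0.1,-3.5,0,0.07,0],[0,-2.0,0.1,-3.7,0,0.07,0],[0,-1.7,0.1,-3.8,0,0.07,0],[0,-1.5,2.2,-3.8,0,0.07,0],[0,-1.2,2.2,-3.9,0,0.07,0]]
[[0,-1.0,2.2,-4.0,0,0.07,0]]
```

```bash

python3 -m creep '[[0,-2.3,0,-3.5,0,0.07,0],[0,-2.0,0,-3.7,0,0.07,0],[0,-1.7,0,-3.8,0,0.07,0],[0,-1.5,2.2,-3.8,0,0.07,0],[0,-1.2,2.2,-3.9,0,0.07,0]]'
python3 -m creep '[[0,-1.0,2.2,-4.0,0,0.07,0],[0,0,1.5,0,0,0,0],[0,0,0,0,0,0,0]]'
python3 -c "
from ang import *
s,M=R();st();e=np.array(s['eef_pos'])[:2]-[515.1,121.25]; print(np.hypot(*e),np.degrees(np.arctan2(e[1],e[0])),np.degrees(yawof(M)));wang('side')"
```

```text
time_s: 50.52
eef_pos: [463.9, 1.8, 217.3]
orientation: [-0.323, 0.322, -0.629, 0.629]
ft_force: [1.9, 2.5, -1.2]
opening: 0.0
time_s: 50.9
eef_pos: [437.8, 32.5, 180.1]
orientation: [0.301, -0.302, 0.64, -0.64]
ft_force: [0.8, -0.8, 0.5]
opening: -0.1
t 50.9 p [437.8  32.5 180.1] f [ 0.8 -0.8  0.5] op -0.1
axes cols [[-0.637, -0.001, 0.771], [-0.771, -0.0, -0.637], [0.001, -1.0, -0.0]]
117.71350755687394 -131.0430006312059 -39.55349829093285
side t_after 50.950 n 188 ang 183.3 (centroid 181.3) r 70.6 rad 30.7
```

```bash

python3 -m creep '[[0,-0.2,1.2,0,0,0,0],[0,0,0.7,0,0,0,0],[0,0,0,0,0,0,0]]'
python3 -m creep '[[0,0,0.1,0,0,0,0],[0,0,0.05,0,0,0,0],[0,0,0,0,0,0,0]]'

```

```text
time_s: 51.32
eef_pos: [439.0, 33.7, 160.8]
orientation: [0.301, -0.301, 0.64, -0.64]
ft_force: [0.5, 0.1, 0.6]
opening: -0.1
time_s: 51.7
eef_pos: [439.3, 33.7, 160.0]
orientation: [-0.301, 0.301, -0.64, 0.64]
ft_force: [-1.3, -0.1, 5.3]
opening: 0.1
```

```bash

python3 -m creep '[[0,0,0.03,0.35,0,-0.03,0],[0,-0.02,0,0.7,0,-0.06,0],[0,-0.04,0,0.92,0,-0.08,0],[0,-0.04,0,0.92,0,-0.08,0],[0,-0.04,0,0.92,0,-0.08,0]]'
python3 -c "
from ang import *
s,M=R();st();e=np.array(s['eef_pos'])[:2]-[515.1,121.25]; print(np.hypot(*e),np.degrees(np.arctan2(e[1],e[0])),np.degrees(yawof(M)));wang('side')"
```

```text
time_s: 52.32
eef_pos: [472.0, 13.5, 160.0]
orientation: [-0.402, 0.403, -0.581, 0.582]
ft_force: [-3.0, -7.4, 12.7]
opening: 0.0
t 52.33 p [472.   13.5 160. ] f [-3.  -7.4 12.7] op 0.0
axes cols [[-0.352, -0.0, 0.936], [-0.936, -0.002, -0.352], [0.001, -1.0, 0.0]]
116.08395105503179 -111.7846461991405 -20.598871454421687
side t_after 52.375 n 182 ang 200.2 (centroid 200.2) r 69.5 rad 29.2
```

```bash

python3 -m creep '[[0,-0.05,0,0.97,0,-0.085,0],[0,-0.05,0,0.97,0,-0.085,0],[0,-0.05,0,0.97,0,-0.085,0],[0,-0.05,0,0.97,0,-0.085,0],[0,-0.05,0,0.97,0,-0.085,0]]'
python3 -m creep '[[0,-0.05,0,0.97,0,-0.085,0],[0,-0.05,0,0.97,0,-0.085,0],[0,-0.05,0,0.97,0,-0.085,0],[0,-0.05,0,0.97,0,-0.085,0],[0,-0.05,0,0.97,0,-0.085,0]]'
python3 -c "
from ang import *
s,M=R();st();e=np.array(s['eef_pos'])[:2]-[515.1,121.25]; print(np.hypot(*e),np.degrees(np.arctan2(e[1],e[0])),np.degrees(yawof(M)));wang('side')"
```

```text
time_s: 53.0
eef_pos: [520.4, 6.8, 160.1]
orientation: [-0.516, 0.516, -0.483, 0.484]
ft_force: [0.3, -5.5, 8.2]
opening: -0.0
time_s: 53.62
eef_pos: [566.9, 20.7, 160.1]
orientation: [-0.606, 0.607, -0.363, 0.364]
ft_force: [1.8, -4.4, 7.2]
opening: 0.1
t 53.62 p [566.9  20.7 160.1] f [ 1.8 -4.4  7.2] op 0.1
axes cols [[0.471, 0.002, 0.882], [-0.882, -0.001, 0.471], [0.002, -1.0, 0.001]]
113.11924567575383 -62.72232595452671 28.112281005577056
side t_after 53.675 n 162 ang 250.1 (centroid 249.9) r 71.3 rad 28.8
```

```bash

python3 -m creep '[[0,-0.05,0.02,0.97,0,-0.085,0],[0,-0.05,0,0.97,0,-0.085,0],[0,-0.05,0,0.97,0,-0.085,0],[0,-0.05,0,0.97,0,-0.085,0],[0,-0.05,0,0.97,0,-0.085,0]]'
python3 -m creep '[[0,-0.05,0,0.97,0,-0.085,0],[0,-0.05,0,0.97,0,-0.085,0],[0,-0.05,0,0.97,0,-0.085,0],[0,-0.05,0,0.9,0,-0.08,0],[0,-0.03,0,0.7,0,-0.06,0]]'
python3 -m creep '[[0,-0.02,0,0.4,0,-0.03,0],[0,0,0,0.1,0,0,0],[0,0,0,0,0,0,0],[0,0,0,0,0,0,0]]'
python3 -c "
from ang import *
s,M=R();st();e=np.array(s['eef_pos'])[:2]-[515.1,121.25]; print(np.hypot(*e),np.degrees(np.arctan2(e[1],e[0])),np.degrees(yawof(M)));wang('side');wang('scene')"
```

```text
time_s: 54.3
eef_pos: [603.8, 52.5, 160.1]
orientation: [0.67, -0.669, 0.227, -0.229]
ft_force: [4.5, -3.1, 7.3]
opening: 0.1
time_s: 54.92
eef_pos: [623.0, 93.7, 160.1]
orientation: [0.701, -0.701, 0.091, -0.093]
ft_force: [3.0, -0.5, 7.9]
opening: 0.1
time_s: 55.42
eef_pos: [623.8, 98.3, 160.1]
orientation: [0.703, -0.702, 0.081, -0.083]
ft_force: [2.7, -0.1, 8.6]
opening: -0.3
t 55.42 p [623.8  98.3 160.1] f [ 2.7 -0.1  8.6] op -0.3
axes cols [[0.973, 0.002, 0.23], [-0.23, 0.0, 0.973], [0.002, -1.0, 0.001]]
111.12511501233995 -11.907933181073046 76.68928231794183
side t_after 55.475 n 164 ang 300.3 (centroid 300.6) r 73.5 rad 30.0
scene t_after 55.525 n 199 ang 300.7 (centroid 300.8) r 70.4 rad 29.3
```

```bash

python3 -m creep '[[0,0,0,0,0,0,0],[0,0,-1,0,0,0,0],[0,0,-4,0,0,0,0],[0,0,-5,0,0,0,0]]'
python3 -c "
from ang import *
wang('side');wang('scene')"
python3 -m creep '[[0,0,0,0,0,0,0],[0,0,0,0,0,0,0],[0,0,0,0,0,0,0],[0,-3,0,-4,0,0,0],[0,-3,0,-4,0,0,0]]'
python3 -m creep '[[0,-2,-2,-4,0,0,0],[0,0,-2,-4,0,0,0],[0,0,0,0,0,0,0],[0,0,0,0,0,0,0]]'
python3 -c "
from ang import *
st();wang('side','s40.png');wang('scene','sc40.png');cap('wrist','w40.png')
p,d,c=cap('scene'); v,u=np.nonzero(d>0);P=cloud(c,d,np.c_[u,v])
m=(P[:,2]>180)&(P[:,2]<212)&(np.hypot(P[:,0]-602,P[:,1]+155)<30);print(P[m].mean(0))"
```

```text
time_s: 56.02
eef_pos: [622.5, 98.2, 260.5]
orientation: [-0.702, 0.702, -0.082, 0.081]
ft_force: [0.7, 0.1, 0.4]
opening: -0.1
side t_after 56.075 n 163 ang 300.1 (centroid 300.4) r 71.8 rad 29.2
scene t_after 56.125 n 203 ang 300.5 (centroid 300.6) r 70.1 rad 29.3
time_s: 56.75
eef_pos: [544.9, 33.7, 258.6]
orientation: [0.702, -0.702, 0.082, -0.081]
ft_force: [2.1, -0.1, 0.8]
opening: 0.0
time_s: 57.25
eef_pos: [508.4, -38.5, 298.9]
orientation: [0.703, -0.702, 0.082, -0.082]
ft_force: [-0.0, 0.1, 0.1]
opening: -0.1
t 57.25 p [508.4 -38.5 298.9] f [-0.   0.1  0.1] op -0.1
axes cols [[0.973, -0.0, 0.23], [-0.23, 0.001, 0.973], [-0.0, -1.0, 0.0]]
side t_after 57.300 n 162 ang 300.1 (centroid 300.4) r 71.8 rad 29.1
scene t_after 57.350 n 195 ang 300.6 (centroid 300.3) r 70.5 rad 29.1
[ 604.32504208 -158.78392573  197.45405313]
```

View pics/sc40.png

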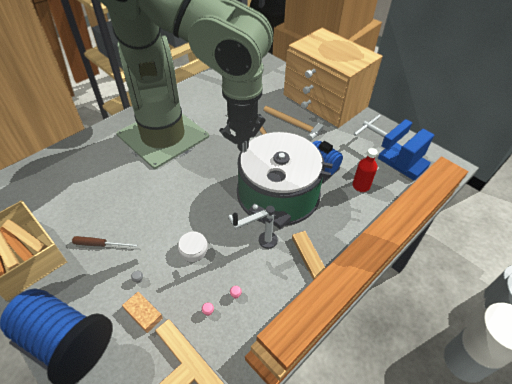

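View pics/s40.png

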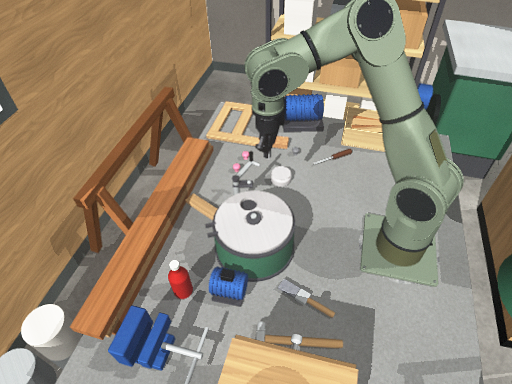

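```bash
python3 -c "
from rig import r
print(r.finish_job())"
```

```text
the job is handed in; nothing more can be done
None
```

The job is handed in after 57 s on the robot's clock, with every step done in the order asked.

**Spin and stop:** The first spin coasted at about 1.4 rad/s for some 3.5 s. My first touch was too firm and stopped it in the wrong place, so I spun it again. The second spin started at about 1.35 rad/s and coasted more than a turn. I stopped it by touch while it still turned. The hole read 181–183° against my measured slot angle of about 183.6°, so it may be 1–2.5° short.

**Locking arm:** I swung it in past the ball to a firm stop, and the pictures show the tongue between the two lugs. The wrist force there briefly reached 63 N, applied through the gripped pin. Swing estimates from its start position gave only 1.16–1.19 rad, near the 1.17 limit. The arm had started about 0.07 rad off its parked end stop, so I count it as seated.

**Knobs:** All four wooden knobs went through the hole. None are left on the bench or the wheel in the last pictures, though I did not see them inside the tub. The pink and grey look-alikes were left alone.

**Final state:** The arm is back against its parked end stop; on letting go the pin read about 1 mm off it. The wheel rests with its hole about 117° past the slot, unchanged over more than a second, and the gripper is clear of everything. The other tools looked undisturbed in the last scene picture; I did not measure them again.

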